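# Put the sliding lid back on the spoon case

### The arm

A 6-joint arm with a two-finger parallel gripper is mounted at the origin on the work surface; the furniture and walls round the work are solid. World frame = base frame: x ahead of the robot, y to its left, z up, the work surface at z = 0. Lengths are in m, angles in rad, forces in N, time in s.
With the tool pointing down it reaches from about 0.25 to 0.725 m from the base axis. Payload 4 kg.
Tool frame: the origin (TCP) lies at the very end of the fingers, on their centre line; the grasp point (between the pads) lies 19 mm behind it (bot.pinch_z is the distance from the TCP to the grasp point, in m); z points along the fingers, x is the direction in which the jaws open and shut, and the axes are right-handed (so a half turn about z gives the same grasp; the last joint's range is limited). The gripper opens to 85 mm and grips with 20 to 120 N. Pads are 22 mm wide; open, the fingers measure 114 mm over their backs; the gripper's body (76 mm by 85 mm) begins 54 mm behind the grasp point. The pads swing forward as they close: fully open they stand 13 mm farther back than shut.
Start: joints at [-1.327, 0.241, 0.005, 1.335, 0, 1.571], TCP at [0.121, -0.485, 0.231] pointing down, gripper open.
Joint ranges: [-2.72, 2.72], [-1.05, 1.87], [-1.09, 1.28], [-1.99, 2.15], [-1.42, 1.44], [-3.14, 3.14]. Speed limits (rad/s): [2.79, 2.79, 3.14, 3.14, 3.14, 3.14].

### API

Orientations are given as a unit quaternion [x, y, z, w].
In Python, from workcell import bot gives the robot as it stands. The module is installed in compiled form; this text tells all that it offers.
- The arm moves only by the shell command python3 -m inch 'ROWS'. ROWS is JSON, a list of rows, each a list of 7 numbers: the shift along the tool's x, y, z scaled (see below), then the turn, a rotation vector about the tool's x, y, z scaled (see below), then the gripper command: -1 is fully open, 1 is shut, values between are in proportion. In form: [[x, y, z, wx, wy, wz, gripper], ...]. A call has exactly 8 rows; each row shifts and turns the commanded pose from where the row before left it, along the tool's axes as they then stand; what a row does not reach is not made up. The controller multiplies each number of a shift by 2.5 cm and each number of a turn by 180 degrees. A row lasts 1/10 s, in which the tool goes at most 50 mm and 8.59 degrees, less where a joint would pass 70% of its speed; a pose out of reach is approached as far as the arm can. A call with a number of a shift or a turn outside -1 to 1 is refused whole. A call with a gripper value outside its range is refused whole. The fingers move at their own pace and stop on an object; the grip force is fixed at half the most. Time passes only in rows, so rows that do not move let the fingers close, or fill a call up. It gives the time, the measured TCP pose, the force and the opening at its end, in the units of the state.
- bot.get_obs(): the state, without advancing time (a new reading comes with each control period).
- bot.camera(name): name is "scene" or "side" or "wrist"; returns (picture, depth): 384x512x3 uint8, blue, green, red; 384x512 float32, m along the optical axis (not along the pixel's ray), 0 where there is no reading.
- bot.get_calibration(name): a dict with "vfov" (degrees; the focal length in pixels is half the picture's height over the tangent of half this angle, whatever the lens; pixels are square), "cx", "cy" (the principal point, pixels), "dist_coeffs" ([k1, k2, p1, p2, k3] as OpenCV has them; the pictures are not rectified), "R" (3x3) and "t" (3): a world point X has camera coordinates R X + t. Camera axes: x right, y down, z forward; pixel columns grow to the right and rows downward; lengths in m; the calibration is good to about 2 mm. A picture is of the moment at which its call begins: read the wrist's pose just before it. get_calibration takes no time and is no camera call; for the wrist camera it gives the pose at the moment of the call.
- bot.job_done(): hands the job in, once; it reports no verdict.
The state is a dict: "clock": time; "joint_pos": joint angles; "joint_vel": joint speeds; "tau": joint torques, N m; "eef_pos": TCP position; "tool_rot": TCP orientation; "ft_force": force on the tool from outside, world axes, zero at the start; "ft_torque": the same for the moment, N m; "grip_width": finger opening in m.
Only numpy, scipy, OpenCV 4.12 (cv2) and the standard library are available. Lean on these libraries where they do the work, as an engineer would, in place of code of your own. Each camera call takes 0.05 s, during which the arm holds its last target.

### The job

The lid of the little wooden spoon case lies flat on the chopping board, up against its back rail. Press on it lightly and slide it until its notched end sticks out about 4 cm over the board's front edge, pick it up by that overhanging end, and slide it, plain end first, into the grooves of the case until it is fully home over the spoon. Work by feel and gently: never press on the thin lid or push it in the grooves with more than 15 N, do not drop it, and leave everything else where it stands.

Things in the scene. Friction and masses are not known exactly. Their poses are not given: they have to be found in the camera images.
- board: Striped brown chopping board, 210 (x) x 200 (y) mm, 44 mm high with its soft feet, which may be sunk by up to 5 mm: its flat top is 39 to 44 mm above the worktop. It cannot slide, but gives about 1 mm for 4 N of pressure, 4 mm at most. Origin: centre, 44 mm below its top at rest. x points away from the robot. A back rail 10 mm thick, 14 mm high, stands at x = +95 to +105 mm.
- board_edge (a point): Middle of the board's front top edge (board frame [-105, 0, 44] mm at rest), axes as the board's. The front face is upright and free below.
- lid: Loose pale wooden lid, about 90 g, flat on the board: base plate 152 (x) x 60 (y) x 3 mm, on it a raised panel 50 mm wide, 2.5 mm high (x -70 to +66 mm), 5.5 mm in all. Origin: centre of its underside, near its weight centre. The end at -x is the notched one; the plain end at +x enters the case first. Lacquered: wood slides easily on wood (friction about 0.4).
- lid_end (a point): Middle of the lower edge of the lid's notched end (lid frame [-76, 0, 0] mm), axes as the lid's. The thumb notch with its dark floor, 14 x 28 mm, 2.5 mm deep in the panel, is centred 22 mm from this end.
- case: Pale wooden spoon case, 156 (x) x 77 (y) x 43.5 mm, that does not move. Origin: centre of its underside. Open above; its front end (x = -78 mm, towards the robot) takes the lid, which slides along +x on two runners, tops 34 mm above the worktop. The back wall's inner face (x = +70 mm) stops it: then the lid's origin is at case [-6, 0, 34] mm, and its notched end stands 4 mm out.
- case_mouth (a point): Middle of the front end at runner height (case frame [-78, 0, 34] mm), axes as the case's. Grooves 63 mm wide, flaring to 69 mm in the first 18 mm. Lips (undersides 39 mm, tops 43.5 mm above the worktop, 54 mm apart) hold the lid down from 18 mm behind the front end on: before that, its tip can be laid on the runners from above. The front wall between the runners ends below 34 mm.
- spoon: Steel teaspoon, 130 mm long, 11 mm high, lying lengthwise on the floor of the case. Origin: centre of its underside.
- mug: White mug with blue dots, 92 x 127 x 93 mm, bystander, origin under its centre.
- jar_red: Spice jar with black cap and reddish filling, 41 mm wide, 91 mm high, bystander, origin under its centre.
- jar_yellow: Spice jar with black cap and yellow filling, 41 mm wide, 91 mm high, bystander, origin under its centre.
- jar_green: Spice jar with black cap and green filling, 41 mm wide, 91 mm high, bystander, origin under its centre.
Not all that is in view belongs to the job. There is more than one size of the lid; the one meant has the size given above.

How it is judged:
By the outcome, as a careful person would: the job done as asked, in the order asked, and still so for the second after the job is handed in, with the robot touching nothing.
It also fails if it takes over 67 s, if anything falls off the work surface, if the arm or the gripper's body presses on something with over 40 N, if the wrist force passes 120 N, or if a joint passes its speed limit or range.

## Working session

There is one attempt and no reset: what is moved stays moved. The work goes in short steps, Python scripts to look and compute and a shell command to move; the robot and the scene stay as the last step left them, time stands still between calls to the robot, and variables do not carry over. Pictures are saved under pics/ and viewed, and the job is handed in when it is done.

```bash
mkdir -p pics; ls; cat > h.py <<'E'
import numpy as np, cv2
from workcell import bot
def cal(n):
    c=bot.get_calibration(n); f=192/np.tan(np.radians(c["vfov"])/2)
    K=np.array([[f,0,c["cx"]],[0,f,c["cy"]],[0,0,1.]])
    return K,np.array(c["dist_coeffs"],float),np.array(c["R"]),np.array(c["t"])
def shot(n,name):
    c=cal(n); im,d=bot.camera(n); cv2.imwrite(f"pics/{name}.png",im)
    np.savez(f"pics/{name}.npz",im=im,d=d,K=c[0],D=c[1],R=c[2],t=c[3]); return im,d,c
def load(name):
    z=np.load(f"pics/{name}.npz"); return z["im"],z["d"],(z["K"],z["D"],z["R"],z["t"])
def rays(c,px):
    K,D,R,t=c; u=cv2.undistortPoints(np.array(px,float).reshape(-1,1,2),K,D).reshape(-1,2)
    return -R.T@t, np.c_[u,np.ones(len(u))]@R
def onplane(c,px,z):
    o,v=rays(c,px); return o+v*((z-o[2])/v[:,2])[:,None]
def bydepth(c,px,d):
    o,v=rays(c,px); return np.array([o+vv*d[int(round(p[1])),int(round(p[0]))] for p,vv in zip(np.array(px).reshape(-1,2),v)])
def tri(c1,p1,c2,p2):
    o1,v1=rays(c1,p1); o2,v2=rays(c2,p2); out=[]
    for a,b in zip(v1,v2):
        s=np.linalg.lstsq(np.c_[a,-b],o2-o1,rcond=None)[0]
        out.append(np.r_[(o1+a*s[0]+o2+b*s[1])/2,np.linalg.norm(o1+a*s[0]-o2-b*s[1])])
    return np.array(out)
def proj(c,X):
    K,D,R,t=c; return cv2.projectPoints(np.array(X,float).reshape(-1,3),cv2.Rodrigues(R)[0],t,K,D)[0].reshape(-1,2)
E
python3 - <<'E'
from h import *
o=bot.get_obs(); print(o, bot.pinch_z)
for n in("scene","side","wrist"):
    im,d,c=shot(n,n+"0"); print(n,-c[2].T@c[3],c[2][2],c[0][0,0],c[1])
E
```

```text
pics
{'clock': 0.0, 'joint_pos': array([-1.32696539e+00,  2.41389105e-01,  3.71154570e-03,  1.33516771e+00,
       -2.49552592e-05,  1.57080366e+00]), 'joint_vel': array([ 0.00090952,  0.00019345,  0.00054771,  0.00119316, -0.00089534,
       -0.00069017]), 'tau': array([-2.04439953e-04, -3.72321689e+01,  2.52404344e+01,  1.69742672e-02,
        9.78353228e-05,  7.45331221e-06]), 'eef_pos': array([ 0.12055269, -0.48460512,  0.23042002]), 'tool_rot': array([ 7.87849482e-01, -6.15866985e-01, -8.14816977e-04, -6.21100569e-04]), 'ft_force': array([ 0.58898507, -0.23655506,  0.03349584]), 'ft_torque': array([0.00341329, 0.03076233, 0.02554176]), 'grip_width': 0.08498750575792983} 0.0187
scene [0.12017651 0.33522235 0.81740154] [ 0.46978107 -0.42570136 -0.77335897] 365.8597289476753 [-0.02850796  0.          0.          0.          0.        ]
side [ 0.63967069 -1.16950297  0.48743714] [-0.04491537  0.93203538 -0.35957288] 403.6158058095337 [-0.13576265  0.          0.          0.          0.        ]
wrist [ 0.20230575 -0.46545456  0.37281798] [-0.31437202 -0.07541001 -0.94629993] 303.51773837759043 [-0.0073725  0.         0.         0.         0.       ]
```

View pics/scene0.png

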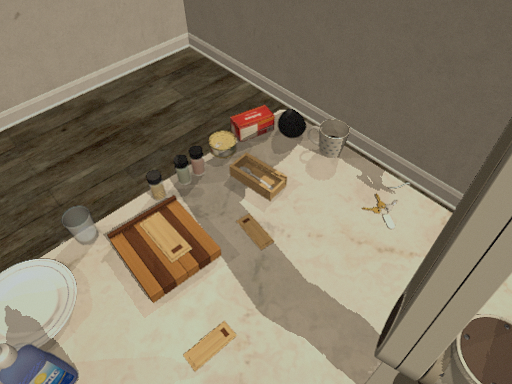

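View pics/side0.png

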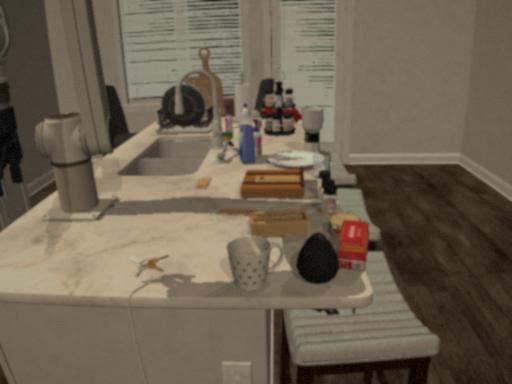

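View pics/wrist0.png

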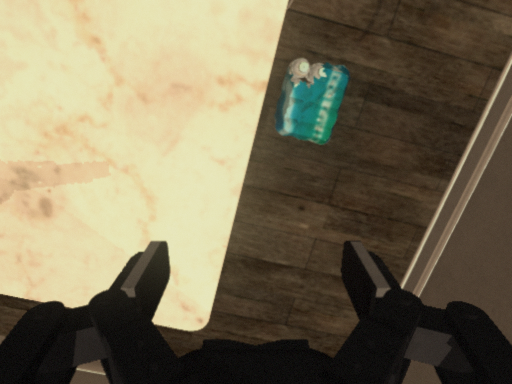

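The scene view shows the board around (165,245) with the lid on it. The case with the spoon is at (258,177), and two decoy lids lie at (255,231) and (210,345) on the table. Jars stand at (155-197,160-185). I'll zoom in and measure coarse positions.

```bash
python3 - <<'E'
from h import *
im,d,c=load("scene0")
cv2.imwrite("pics/s0z.png",cv2.resize(im[135:305,100:300],None,fx=4,fy=3.5,interpolation=cv2.INTER_CUBIC))
P=dict(boardL=(109,233),boardB=(176,197),boardR=(220,250),boardF=(153,300),lidc=(165,236),casec=(258,177),caseL=(230,178),caseB=(252,155),caseR=(286,180),caseF=(268,198),jy=(156,185),mug=(333,140))
for k,p in P.items(): print(k,bydepth(c,[p],d)[0].round(3))
E
```

```text
boardL [0.741 0.259 0.053]
boardB [ 0.765  0.048 -0.004]
boardR [ 0.54   0.069 -0.001]
boardF [0.533 0.273 0.017]
lidc [0.642 0.159 0.045]
casec [ 0.651 -0.171  0.008]
caseL [ 0.711 -0.112 -0.   ]
caseB [ 0.739 -0.229 -0.002]
caseR [ 0.573 -0.209  0.029]
caseF [ 0.57  -0.134  0.013]
jy [0.783 0.088 0.066]
mug [ 0.556 -0.387  0.084]
```

View pics/s0z.png

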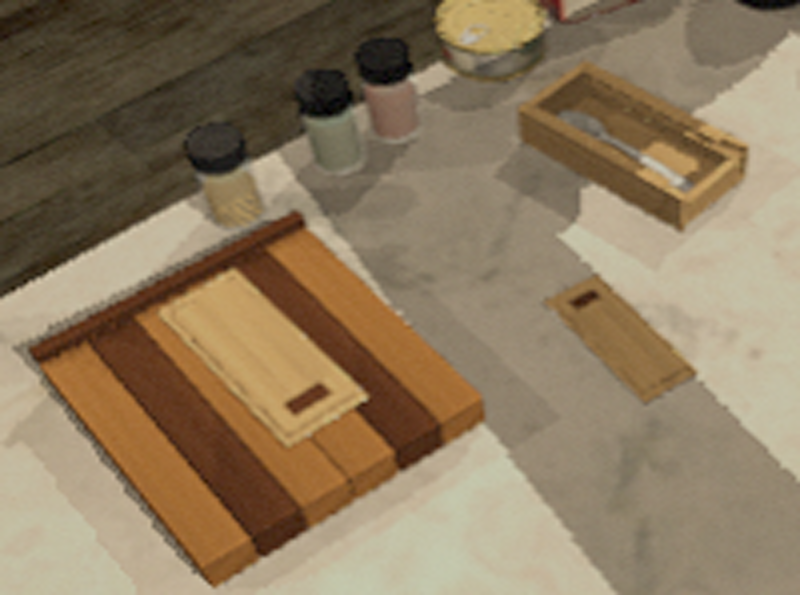

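```bash
cat > plan.py <<'E'
# prints rows (round) for a straight move to a world target with tool down and yaw (deg) of tool x; says where rounded rows lead
from h import *
from scipy.spatial.transform import Rotation as Ro
def plan(tgt,yaw,n,pos=None,R=None,nd=2):
    o=bot.get_obs()
    p=np.array(o["eef_pos"] if pos is None else pos); R=Ro.from_quat(o["tool_rot"]) if R is None else R
    Rt=Ro.from_matrix(np.array([[np.cos(np.radians(yaw)),np.sin(np.radians(yaw)),0],[np.sin(np.radians(yaw)),-np.cos(np.radians(yaw)),0],[0,0,-1]]).T) 
    rows=[]
    for i in range(n):
        k=n-i
        s=R.inv().apply((np.array(tgt)-p)/k)/0.025; w=(R.inv()*Rt).as_rotvec()
        if np.linalg.norm(w)>np.radians(179): w=-w
        w=w/k/np.pi
        s=s.round(nd); w=w.round(4)
        rows.append([*map(float,s),*map(float,w)]); p=p+R.apply(s*0.025); R=R*Ro.from_rotvec(w*np.pi)
    for r in rows: print(r)
    print("ends",p.round(4),R.as_matrix()[:,0].round(4),"max",np.abs(np.array(rows)[:,:3]).max())
    return p,R
E
python3 - <<'E'
from plan import *
plan([0.48,-0.17,0.26],90,24)
E
```

```text
[-0.36, -0.71, -0.05, -0.0, 0.0, -0.0384]
[-0.28, -0.75, -0.05, -0.0, 0.0, -0.0384]
[-0.18, -0.77, -0.05, -0.0, 0.0, -0.0384]
[-0.09, -0.79, -0.05, -0.0, -0.0, -0.0384]
[0.01, -0.8, -0.05, -0.0, -0.0, -0.0384]
[0.1, -0.79, -0.05, -0.0, -0.0, -0.0384]
[0.2, -0.77, -0.05, -0.0, -0.0, -0.0384]
[0.29, -0.74, -0.05, -0.0, -0.0, -0.0384]
[0.37, -0.7, -0.05, -0.0, -0.0, -0.0385]
[0.46, -0.65, -0.05, -0.0, -0.0, -0.0384]
[0.53, -0.59, -0.05, -0.0, -0.0, -0.0385]
[0.6, -0.53, -0.05, -0.0, -0.0, -0.0384]
[0.66, -0.45, -0.05, -0.0, -0.0, -0.0385]
[0.71, -0.37, -0.05, -0.0, -0.0, -0.0384]
[0.75, -0.28, -0.05, -0.0, -0.0, -0.0385]
[0.77, -0.19, -0.05, -0.0, -0.0, -0.0384]
[0.79, -0.09, -0.05, -0.0, -0.0001, -0.0385]
[0.8, 0.0, -0.04, -0.0001, -0.0, -0.0384]
[0.79, 0.1, -0.05, -0.0, -0.0001, -0.0385]
[0.77, 0.19, -0.04, -0.0001, -0.0, -0.0384]
[0.74, 0.29, -0.05, -0.0, -0.0001, -0.0385]
[0.7, 0.37, -0.05, -0.0001, -0.0, -0.0384]
[0.65, 0.46, -0.04, -0.0, -0.0001, -0.0385]
[0.6, 0.53, -0.05, -0.0001, -0.0, -0.0384]
ends [ 0.48   -0.17    0.2601] [0.e+00 1.e+00 1.e-04] max 0.8
```

```bash
python3 -m inch '[[-0.36,-0.71,-0.05,0,0,-0.0384,1],[-0.28,-0.75,-0.05,0,0,-0.0384,1],[-0.18,-0.77,-0.05,0,0,-0.0384,1],[-0.09,-0.79,-0.05,0,0,-0.0384,1],[0.01,-0.8,-0.05,0,0,-0.0384,1],[0.1,-0.79,-0.05,0,0,-0.0384,1],[0.2,-0.77,-0.05,0,0,-0.0384,1],[0.29,-0.74,-0.05,0,0,-0.0384,1]]'
python3 -m inch '[[0.37,-0.7,-0.05,0,0,-0.0385,1],[0.46,-0.65,-0.05,0,0,-0.0384,1],[0.53,-0.59,-0.05,0,0,-0.0385,1],[0.6,-0.53,-0.05,0,0,-0.0384,1],[0.66,-0.45,-0.05,0,0,-0.0385,1],[0.71,-0.37,-0.05,0,0,-0.0384,1],[0.75,-0.28,-0.05,0,0,-0.0385,1],[0.77,-0.19,-0.05,0,0,-0.0384,1]]'
python3 -m inch '[[0.79,-0.09,-0.05,0,0,-0.0385,1],[0.8,0,-0.05,0,0,-0.0384,1],[0.79,0.1,-0.05,0,0,-0.0385,1],[0.77,0.19,-0.05,0,0,-0.0384,1],[0.74,0.29,-0.05,0,0,-0.0385,1],[0.7,0.37,-0.05,0,0,-0.0384,1],[0.65,0.46,-0.05,0,0,-0.0385,1],[0.6,0.53,-0.05,0,0,-0.0384,1]]'
```

```text
clock: 0.95
eef_pos: [0.2412, -0.3798, 0.2411]
tool_rot: [0.984, -0.178, -0.0, -0.0]
ft_force: [0.1, -0.8, -0.4]
grip_width: -0.0001
clock: 1.75
eef_pos: [0.3609, -0.2747, 0.2511]
tool_rot: [0.954, 0.3, -0.0, -0.0]
ft_force: [-0.1, 0.3, 0.2]
grip_width: 0.0001
clock: 2.55
eef_pos: [0.4805, -0.1697, 0.261]
tool_rot: [0.705, 0.709, -0.0, -0.0]
ft_force: [1.1, -0.3, -0.5]
grip_width: -0.0002
```

```bash
python3 - <<'E'
from h import *
print(bot.get_obs()["tool_rot"], bot.get_obs()["eef_pos"])
im,d,c=shot("wrist","w1"); print(-c[2].T@c[3])
E
```

```text
[ 7.05319619e-01  7.08889324e-01 -1.81395454e-04 -3.57786044e-04] [ 0.48047235 -0.16972369  0.26098371]
[ 0.39764043 -0.17087967  0.40335151]
```

View pics/w1.png

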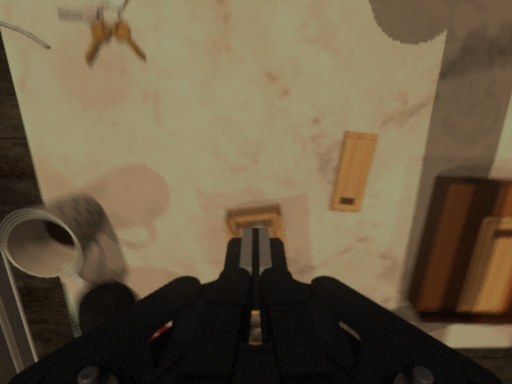

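The wrist view has world +x pointing down. The case front is at (255,218), the near decoy at (353,172), and the board with the lid at the right edge (470,250). The fingers hide what lies beyond, so I'll move forward and sideways.

```bash
python3 -m inch '[[0.5,0.6,-0.2,0,0,0.0016,1],[0.5,0.6,-0.2,0,0,0,1],[0.5,0.6,-0.2,0,0,0,1],[0.5,0.6,-0.2,0,0,0,1],[0.5,0.6,-0.2,0,0,0,1],[0.5,0.6,-0.2,0,0,0,1],[0.5,0.6,-0.2,0,0,0,1],[0.5,0.6,-0.2,0,0,0,1]]'
python3 - <<'E'
from h import *
im,d,c=shot("wrist","w2"); print(-c[2].T@c[3])
cv2.imwrite("pics/w2z.png",cv2.resize(im,None,fx=1.56,fy=1.56,interpolation=cv2.INTER_CUBIC))
E
```

```text
clock: 3.4
eef_pos: [0.6008, -0.0706, 0.301]
tool_rot: [0.709, 0.705, -0.0, -0.0]
ft_force: [0.2, 0.9, 0.3]
grip_width: 0.0001
[ 0.51801946 -0.07077016  0.44341496]
```

View pics/w2z.png

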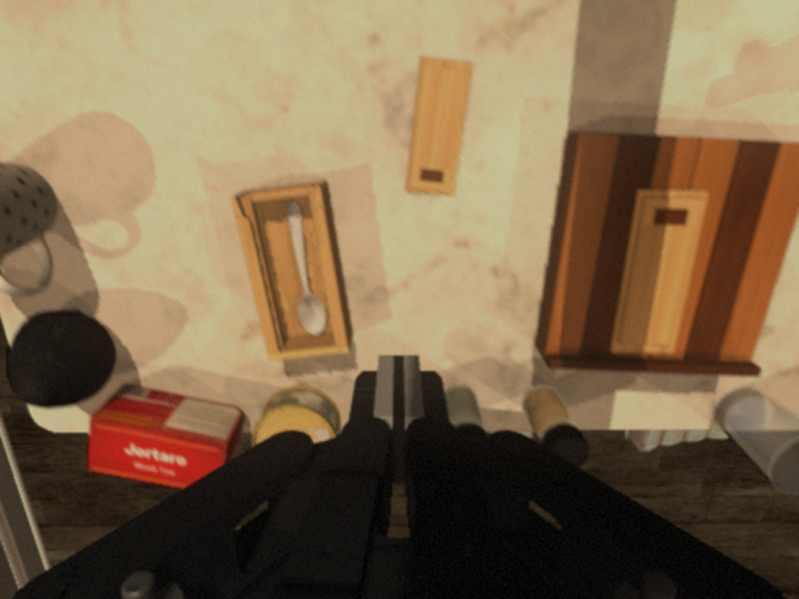

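Case corners are at about (235,197), (327,181), (352,352) and (268,360) in the zoomed view. The lid is at (640,190)-(708,192) down to (612,355)-(680,358), with its notch at (670,216). I'll take a second view 12 cm to the left for triangulation.

```bash
python3 -m inch '[[0.7,0,0,0,0,0,1],[0.7,0,0,0,0,0,1],[0.7,0,0,0,0,0,1],[0.7,0,0,0,0,0,1],[0.7,0,0,0,0,0,1],[0.7,0,0,0,0,0,1],[0.6,0,0,0,0,0,1],[0,0,0,0,0,0,1]]'
python3 - <<'E'
from h import *
im,d,c=shot("wrist","w3"); print(-c[2].T@c[3]); print(bot.get_obs()["tool_rot"])
cv2.imwrite("pics/w3z.png",cv2.resize(im,None,fx=1.56,fy=1.56,interpolation=cv2.INTER_CUBIC))
for n in("w2","w3"):
    im=load(n)[0]
    if n=="w2":
        a,b=im[105:245,140:240],im[75:245,340:512]
    else: a,b=im[105:245,40:180],im[75:245,240:420]
    cv2.imwrite(f"pics/{n}case.png",cv2.resize(a,None,fx=4,fy=4,interpolation=cv2.INTER_CUBIC))
    cv2.imwrite(f"pics/{n}board.png",cv2.resize(b,None,fx=3.5,fy=3.5,interpolation=cv2.INTER_CUBIC))
E
```

```text
clock: 4.25
eef_pos: [0.6011, 0.0515, 0.3013]
tool_rot: [0.708, 0.706, 0.0, -0.0]
ft_force: [0.1, 0.0, -0.3]
grip_width: 0.0005
[0.51813415 0.05089563 0.44358729]
[ 7.08190158e-01  7.06021714e-01 -1.49044851e-04  1.27869163e-04]
```

View pics/w3z.png

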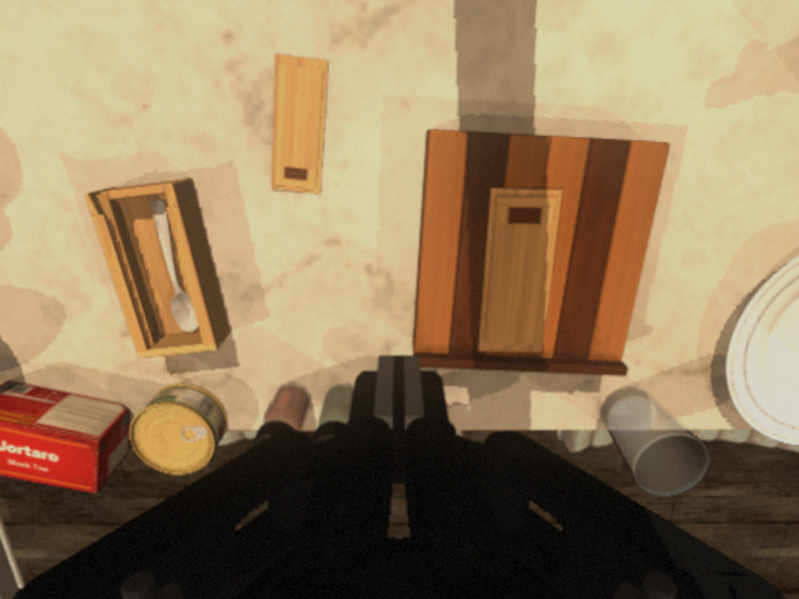

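View pics/w2case.png

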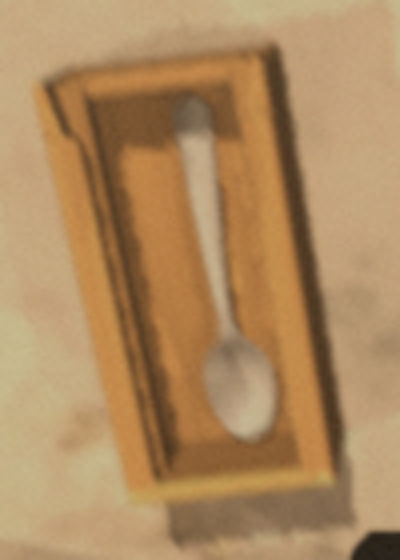

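View pics/w3case.png

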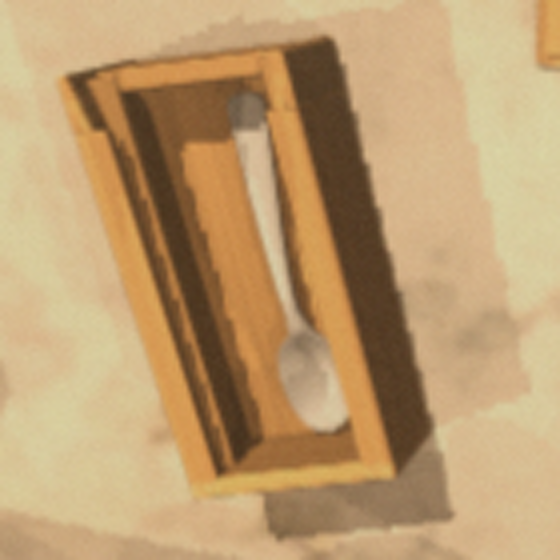

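View pics/w2board.png

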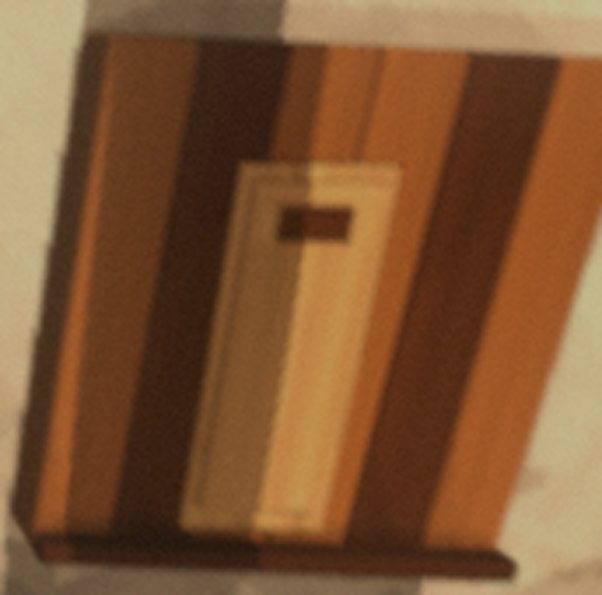

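View pics/w3board.png

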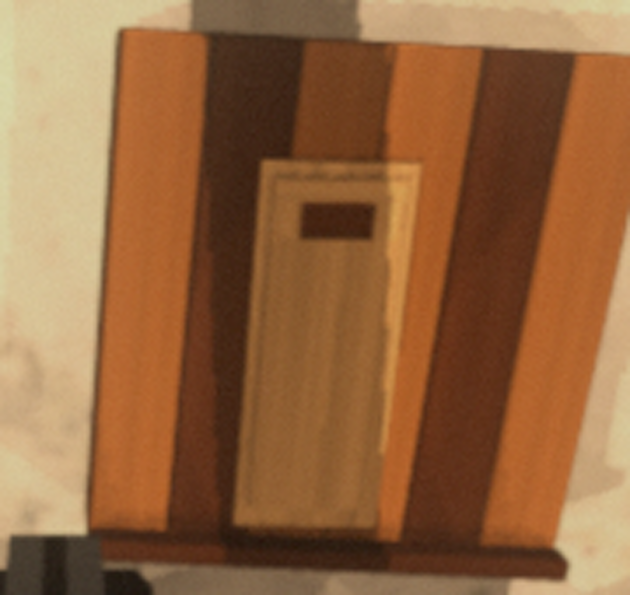

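```bash
python3 - <<'E'
from h import *
i2,d2,c2=load("w2"); i3,d3,c3=load("w3")
P={"lidNL":((408.6,121.3),(314.6,120.7)),"lidNR":((454.6,122.1),(360.3,121.9)),"lidPL":((392,225.6),(307.1,225.6)),"lidPR":((432.9,226.7),(348.6,225.9)),"notch":((430.3,139.3),(336.6,138.1)),
"boardFL":((370.6,85.9),(274.9,83.6)),
"caseFL":((150,125),(55.75,123.75)),"caseFR":((208.75,116.25),(122.5,115)),"caseBL":((172.5,227.5),(88,228)),"caseBR":((223.75,225.5),(138,224.5))}
R={}
for k,(a,b) in P.items():
    X=tri(c2,[a],c3,[b])[0]; R[k]=X
    print(k,X.round(4),"dep",bydepth(c2,[a],d2)[0].round(3),bydepth(c3,[b],d3)[0].round(3))
def pl(n,p,z): return onplane(*[load(n)[2],[p],z])[0].round(4)
for zb in (.041,):
  for k in("lidNL","lidNR","lidPL","lidPR","notch","boardFL"): print(k,pl("w2",P[k][0],zb+.003),pl("w3",P[k][1],zb+.003))
print("boardFR",pl("w3",(428.2,90.9),.041))
for k in("caseFL","caseFR","caseBL","caseBR"): print(k,pl("w2",P[k][0],.0435),pl("w3",P[k][1],.0435))
E
```

```text
lidNL [0.5725 0.1283 0.0467 0.0012] dep [0.574 0.131 0.042] [0.572 0.129 0.042]
lidNR [0.5736 0.1868 0.0492 0.0009] dep [0.575 0.193 0.04 ] [0.574 0.189 0.043]
lidPL [7.216e-01 1.259e-01 5.020e-02 5.000e-04] dep [0.728 0.132 0.037] [0.727 0.128 0.039]
lidPR [0.7242 0.1868 0.0481 0.0019] dep [0.73  0.193 0.039] [0.726 0.189 0.042]
notch [0.5945 0.157  0.0531 0.0021] dep [0.597 0.162 0.044] [0.595 0.159 0.044]
boardFL [0.5276 0.0764 0.0397 0.0031] dep [0.529 0.077 0.039] [0.526 0.077 0.032]
caseFL [ 0.5747 -0.2066  0.0494  0.001 ] dep [ 0.576 -0.209  0.041] [ 0.575 -0.211  0.043]
caseFR [ 0.5689 -0.1363  0.0077  0.0013] dep [ 0.57  -0.137  0.004] [ 0.568 -0.136  0.008]
caseBL [ 0.7235 -0.1915  0.0499  0.0015] dep [ 0.726 -0.194  0.043] [ 0.728 -0.196  0.042]
caseBR [ 0.7173 -0.1166  0.054   0.0009] dep [ 0.746 -0.123 -0.001] [ 0.722 -0.121  0.043]
lidNL [0.5735 0.1297 0.044 ] [0.5722 0.1288 0.044 ]
lidNR [0.5748 0.1903 0.044 ] [0.5739 0.1886 0.044 ]
lidPL [0.725 0.129 0.044] [0.7245 0.127  0.044 ]
lidPR [0.7274 0.1897 0.044 ] [0.7252 0.188  0.044 ]
notch [0.5974 0.1624 0.044 ] [0.5952 0.1594 0.044 ]
boardFL [0.529  0.0748 0.044 ] [0.526  0.0762 0.044 ]
boardFR [0.5352 0.2723 0.041 ]
caseFL [ 0.5761 -0.2086  0.0435] [ 0.575  -0.2104  0.0435]
caseFR [ 0.5654 -0.131   0.0435] [ 0.5642 -0.1209  0.0435]
caseBL [ 0.726  -0.1933  0.0435] [ 0.7277 -0.1956  0.0435]
caseBR [ 0.7232 -0.1178  0.0435] [ 0.7222 -0.121   0.0435]
```

```bash
python3 -m inch '[[0.4,0.2,0.8,0,0,0,1],[0.4,0.2,0.8,0,0,0,1],[0.4,0.2,0.8,0,0,0,1],[0.4,0.2,0.8,0,0,0,1],[0.4,0.2,0.8,0,0,0,1],[0.4,0.2,0.8,0,0,0,1],[0.4,0.2,0.8,0,0,0,1],[0.4,0.2,0.8,0,0,0,1]]'
python3 -m inch '[[0.4,0.2,0.8,0,0,0,1],[0.4,0.1,0.8,0,0,0,1],[0.3,0.1,0.8,0,0,0,1],[0,0,0.3,0,0,0,1],[0,0,0.2,0,0,0,1],[0,0,0.1,0,0,0,1],[0,0,0,0,0,0,1],[0,0,0,0,0,0,1]]'
python3 - <<'E'
from h import *
im,d,c=shot("wrist","w4")
o=bot.get_obs();print(o["eef_pos"],o["ft_force"],o["tool_rot"])
E
```

```text
clock: 5.1
eef_pos: [0.6419, 0.1281, 0.1405]
tool_rot: [0.709, 0.705, -0.0, 0.0]
ft_force: [0.1, -0.7, 0.3]
grip_width: -0.0004
clock: 5.9
eef_pos: [0.6524, 0.156, 0.0675]
tool_rot: [0.709, 0.705, 0.001, 0.001]
ft_force: [-0.5, 1.0, 0.2]
grip_width: 0.0
[0.65237213 0.15610546 0.06751469] [ 0.1360441   0.01258793 -0.34729202] [7.09041177e-01 7.05166408e-01 8.13190993e-04 5.32691819e-04]
```

View pics/w4.png

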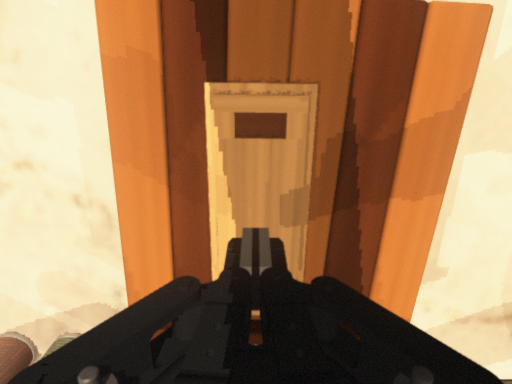

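```bash
python3 - <<'E'
from h import *
im,d,c=load("w4")
for p in[(206,83),(318,84),(211,250),(308,250),(261,125),(500,5),(440,2)]: print(p,onplane(c,[p],.044)[0].round(4),bydepth(c,[p],d)[0].round(4))
E
```

```text
(206, 83) [0.5722 0.1304 0.044 ] [0.5722 0.1303 0.0434]
(318, 84) [0.5731 0.1886 0.044 ] [0.5732 0.1895 0.0396]
(211, 250) [0.6719 0.1276 0.044 ] [0.6727 0.1274 0.0426]
(308, 250) [0.6723 0.1884 0.044 ] [0.6746 0.1891 0.0403]
(261, 125) [0.5942 0.1589 0.044 ] [0.5941 0.1589 0.0441]
(500, 5) [0.5369 0.2748 0.044 ] [0.5285 0.3057 0.0009]
(440, 2) [0.5356 0.2453 0.044 ] [0.5346 0.248  0.039 ]
```

```bash
python3 -m inch '[[0.05,0,0.15,0,0,0,1],[0.05,0,0.15,0,0,0,1],[0,0,0.1,0,0,0,1],[0,0,0.05,0,0,0,1],[0,0,0.05,0,0,0,1],[0,0,0.05,0,0,0,1],[0,0,0,0,0,0,1],[0,0,0,0,0,0,1]]'
```

```text
clock: 6.75
eef_pos: [0.6518, 0.1588, 0.0526]
tool_rot: [0.709, 0.705, 0.0, 0.0]
ft_force: [0.5, 0.2, 0.1]
grip_width: 0.0003
```

```bash
python3 -m inch '[[0,0,0.02,0,0,0,1],[0,0,0.02,0,0,0,1],[0,0,0.02,0,0,0,1],[0,0,0.02,0,0,0,1],[0,0,0.02,0,0,0,1],[0,0,0.02,0,0,0,1],[0,0,0,0,0,0,1],[0,0,0,0,0,0,1]]'
```

```text
clock: 7.55
eef_pos: [0.6517, 0.1588, 0.0496]
tool_rot: [0.709, 0.705, 0.0, 0.0]
ft_force: [0.5, 0.1, -0.2]
grip_width: 0.0003
```

```bash
python3 -m inch '[[0,0,0.02,0,0,0,1],[0,0,0.02,0,0,0,1],[0,0,0.02,0,0,0,1],[0,0,0.02,0,0,0,1],[0,0,0.02,0,0,0,1],[0,0,0,0,0,0,1],[0,0,0,0,0,0,1],[0,0,0,0,0,0,1]]'
```

```text
clock: 8.35
eef_pos: [0.6517, 0.1588, 0.0471]
tool_rot: [0.709, 0.705, 0.0, 0.0]
ft_force: [0.2, 0.4, 0.9]
grip_width: -0.0001
```

```bash
python3 -m inch '[[0,0,0.02,0,0,0,1],[0,0,0.02,0,0,0,1],[0,0,0,0,0,0,1],[0,0,0,0,0,0,1],[0,0,0.01,0,0,0,1],[0,0,0.01,0,0,0,1],[0,0,0,0,0,0,1],[0,0,0,0,0,0,1]]'
```

```text
clock: 9.15
eef_pos: [0.6517, 0.1588, 0.0458]
tool_rot: [0.709, 0.705, 0.0, 0.0]
ft_force: [-0.3, -1.4, 1.5]
grip_width: 0.0003
```

```bash
python3 -m inch '[[0,0,0.02,0,0,0,1],[0,0,0.02,0,0,0,1],[0,0,0,0,0,0,1],[0,0,0,0,0,0,1],[0,0,0,0,0,0,1],[0,0,0,0,0,0,1],[0,0,0,0,0,0,1],[0,0,0,0,0,0,1]]'
python3 -c "
from workcell import bot;o=bot.get_obs();print(o['eef_pos'],o['ft_force'])"
```

```text
clock: 9.95
eef_pos: [0.6517, 0.1588, 0.0448]
tool_rot: [0.709, 0.705, 0.0, 0.0]
ft_force: [-2.5, 0.1, 5.5]
grip_width: 0.0002
[0.65172284 0.15881637 0.04476424] [-2.52391947  0.11204926  5.46368508]
```

```bash
python3 -m inch '[[0,0,0.01,0,0,0,1],[0,-0.05,0,0,0,0,1],[0,-0.1,0,0,0,0,1],[0,-0.1,0,0,0,0,1],[0,-0.1,0,0,0,0,1],[0,-0.1,0,0,0,0,1],[0,-0.1,0,0,0,0,1],[0,-0.05,0,0,0,0,1]]'
python3 - <<'E'
from h import *
o=bot.get_obs();print(o["eef_pos"],o["ft_force"])
im,d,c=shot("wrist","w5")
E
```

```text
clock: 10.75
eef_pos: [0.637, 0.159, 0.0448]
tool_rot: [0.709, 0.705, 0.001, 0.0]
ft_force: [3.5, -0.6, 5.4]
grip_width: -0.0002
[0.63701252 0.15904248 0.04478   ] [ 3.48286794 -0.61374579  5.35664688]
```

View pics/w5.png

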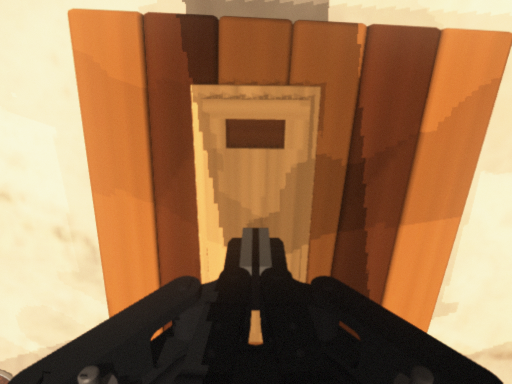

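The lid follows: its notched end is at (192..321,86) and the board's front edge runs from (70,10) to (510,32). Computing the remaining slide.

```bash
cat > over.py <<'E'
from h import *
import sys
def show(n,le,be):
    c=load(n)[2]
    L=onplane(c,le,.0436); B=onplane(c,be,.0405)
    print("lid end",L.round(4).tolist(),"mid",L.mean(0).round(4),"w",np.linalg.norm(L[0]-L[1]).round(4)); print("board",B.round(4).tolist())
    (x1,y1),(x2,y2)=B[:,:2]; m=L.mean(0); xe=x1+(m[1]-y1)/(y2-y1)*(x2-x1)
    print("edge x at lid y",round(xe,4),"board yaw",np.degrees(-np.arctan2(x2-x1,y2-y1)).round(2),"overhang",round((xe-m[0])*1000,1))
E
python3 - <<'E'
from over import *
show("w5",[(191,86),(321,88)],[(72,10),(500,31)])
E
```

```text
lid end [[0.5577, 0.1299, 0.0436], [0.5589, 0.1886, 0.0436]] mid [0.5583 0.1593 0.0436] w 0.0587
board [[0.5262, 0.0805, 0.0405], [0.5353, 0.2665, 0.0405]]
edge x at lid y 0.5301 board yaw -2.8 overhang -28.2
```

```bash
python3 -m inch '[[0,-0.1,0,0,0,0,1],[0,-0.16,0,0,0,0,1],[0,-0.18,0,0,0,0,1],[0,-0.18,0,0,0,0,1],[0,-0.18,0,0,0,0,1],[0,-0.18,0,0,0,0,1],[0,-0.16,0,0,0,0,1],[0,-0.1,0,0,0,0,1]]'
```

```text
clock: 11.6
eef_pos: [0.6059, 0.1592, 0.0448]
tool_rot: [0.709, 0.705, 0.001, 0.0]
ft_force: [3.5, 0.5, 4.3]
grip_width: 0.0001
```

```bash
python3 -m inch '[[0,-0.12,0,0,0,0,1],[0,-0.2,0,0,0,0,1],[0,-0.2,0,0,0,0,1],[0,-0.2,0,0,0,0,1],[0,-0.2,0,0,0,0,1],[0,-0.2,0,0,0,0,1],[0,-0.2,0,0,0,0,1],[0,-0.12,0,0,0,0,1]]'
python3 - <<'E'
from h import *
o=bot.get_obs();print(o["eef_pos"],o["ft_force"])
im,d,c=shot("wrist","w6"); shot("scene","s6")
E
```

```text
clock: 12.4
eef_pos: [0.5698, 0.1594, 0.0447]
tool_rot: [0.709, 0.705, 0.001, 0.0]
ft_force: [3.5, -0.4, 4.9]
grip_width: 0.0
[0.56984528 0.1593512  0.04471295] [ 3.48068101 -0.41019676  4.87285234]
```

View pics/w6.png

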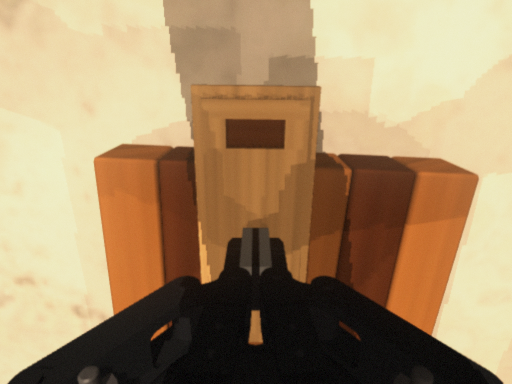

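```bash
python3 - <<'E'
from over import *
im=load("w6")[0]
cv2.imwrite("pics/w6z.png",cv2.resize(im[70:200,85:485],None,fx=2,fy=3,interpolation=cv2.INTER_CUBIC))
show("w6",[(191,86),(321,87)],[(98,157),(474,176)])
E
```

```text
lid end [[0.4906, 0.1302, 0.0436], [0.4913, 0.1889, 0.0436]] mid [0.4909 0.1596 0.0436] w 0.0587
board [[0.524, 0.0808, 0.0405], [0.5351, 0.2705, 0.0405]]
edge x at lid y 0.5286 board yaw -3.35 overhang 37.7
```

View pics/w6z.png

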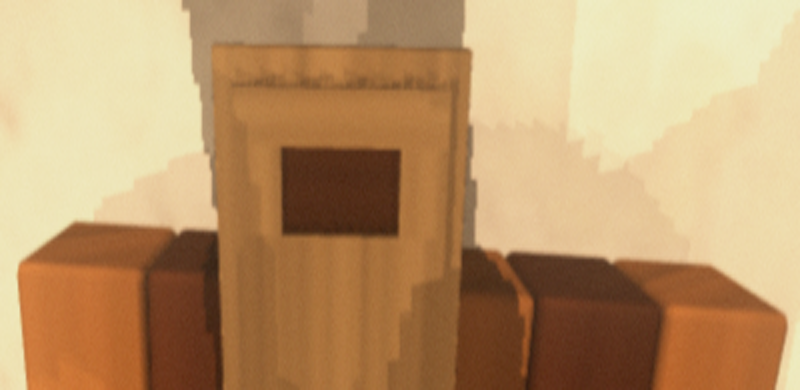

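Overhang is about 38 mm. I'll slide 2 mm more, lift off and open.

```bash
python3 -m inch '[[0,-0.08,0,0,0,0,1],[0,0,0,0,0,0,1],[0,0,-0.1,0,0,0,1],[0,0,-0.5,0,0,0,1],[0,0,-0.8,0,0,0,0.5],[0,0,-0.8,0,0,0,-1],[0,-0.3,-0.3,0,0,0,-1],[0,-0.5,0,0,0,0,-1]]'
python3 -m inch '[[0,-0.6,0,0,0,0,-1],[0,-0.6,0,0,0,0,-1],[0,-0.5,0,0,0,0,-1],[0,0,0,0,0,0,-1],[0,0,0.1,0,0,0,-1],[0,0,0.1,0,0,0,-1],[0,0,0,0,0,0,-1],[0,0,0,0,0,0,-1]]'
python3 - <<'E'
from h import *
o=bot.get_obs();print(o["eef_pos"],o["ft_force"],o["tool_rot"])
im,d,c=shot("wrist","w7"); im,d,c=shot("scene","s7")
cv2.imwrite("pics/s7z.png",cv2.resize(im[135:305,100:300],None,fx=4,fy=3.5,interpolation=cv2.INTER_CUBIC))
E
```

```text
clock: 13.3
eef_pos: [0.5477, 0.1595, 0.1079]
tool_rot: [0.709, 0.705, 0.001, 0.0]
ft_force: [-0.4, -0.0, -0.0]
grip_width: 0.0583
clock: 14.1
eef_pos: [0.5054, 0.1595, 0.1014]
tool_rot: [0.709, 0.705, -0.0, -0.0]
ft_force: [-0.4, 0.8, 0.1]
grip_width: 0.0854
[0.50540371 0.15949557 0.10144532] [-0.4350062   0.77999139  0.11018057] [ 7.08956323e-01  7.05252341e-01 -2.29385633e-04 -1.25253875e-04]
```

View pics/w7.png

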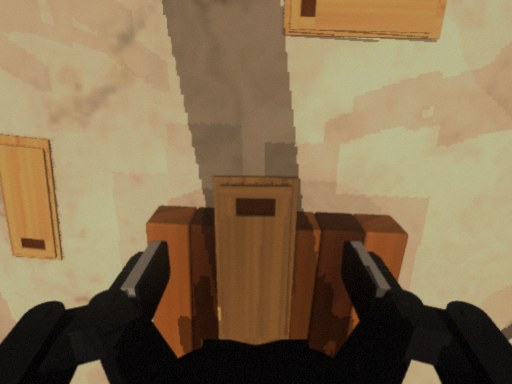

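View pics/s7z.png

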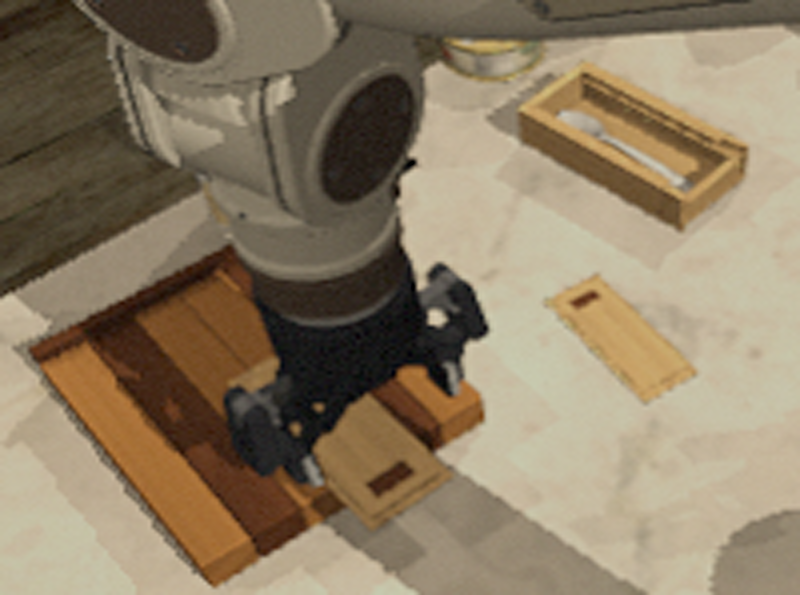

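```bash
python3 - <<'E'
from over import *
im=load("w7")[0]
cv2.imwrite("pics/w7z.png",cv2.resize(im[160:260,130:420],None,fx=2.7,fy=4,interpolation=cv2.INTER_CUBIC))
show("w7",[(214,177),(299,178.5)],[(148,222),(405,233)])
c=load("w7")[2]
print(onplane(c,[(216,250),(295,250),(218,310),(290,310)],.0435).round(4))
E
```

```text
lid end [[0.4879, 0.1304, 0.0436], [0.4894, 0.1895, 0.0436]] mid [0.4887 0.16   0.0436] w 0.0591
board [[0.5238, 0.0792, 0.0405], [0.5343, 0.2717, 0.0405]]
edge x at lid y 0.5282 board yaw -3.11 overhang 39.5
[[0.5461 0.129  0.0435]
 [0.5465 0.1888 0.0435]
 [0.6024 0.1279 0.0435]
 [0.6028 0.1868 0.0435]]
```

View pics/w7z.png

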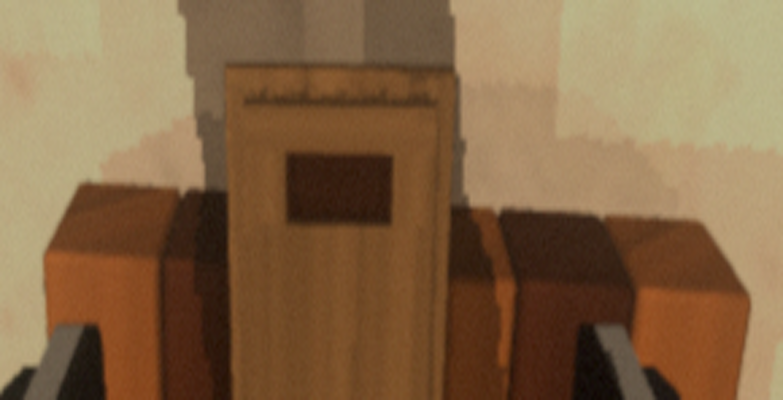

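```bash
python3 -m inch '[[0,0,0.4,0,0,0.005,-1],[0,0,0.5,0,0,0,-1],[0,0,0.5,0,0,0,-1],[0,0,0.5,0,0,0,-1],[0,0,0.5,0,0,0,-1],[0,0,0.5,0,0,0,-1],[0,0,0.3,0,0,0,-1],[0,0,0.12,0,0,0,-1]]'
python3 - <<'E'
from h import *
o=bot.get_obs();print(o["eef_pos"],o["ft_force"],o["tool_rot"])
im,d,c=shot("wrist","w8")
im,d,c=shot("side","d8")
cv2.imwrite("pics/d8z.png",cv2.resize(im[140:260,200:340],None,fx=5,fy=5,interpolation=cv2.INTER_CUBIC))
E
```

```text
clock: 15.0
eef_pos: [0.5045, 0.1593, 0.0175]
tool_rot: [0.714, 0.7, -0.001, -0.0]
ft_force: [0.2, -0.2, -0.3]
grip_width: 0.0856
[0.50447011 0.15933414 0.01751917] [ 0.17039604 -0.17785364 -0.337994  ] [ 7.14379432e-01  6.99757881e-01 -8.62668628e-04 -4.37473343e-04]
```

View pics/w8.png

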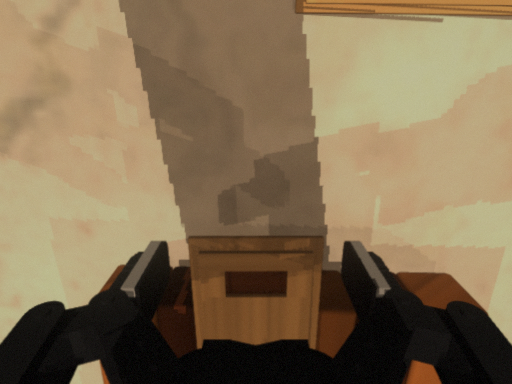

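View pics/d8z.png

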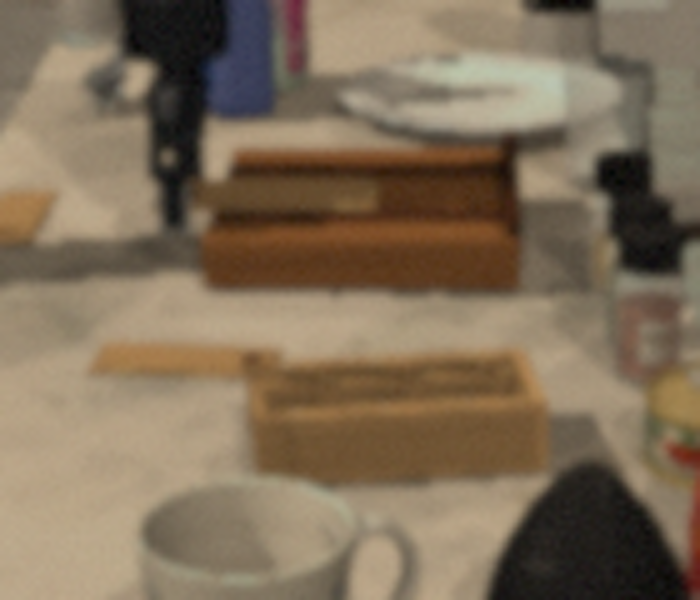

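```bash
python3 - <<'E'
from h import *
c=load("d8")[2]
for X in [(.489,.13,.042),(.505,.115,.03),(.494,.115,.03),(.516,.115,.03),(.641,.13,.042),(.526,.075,.04),(.5045,.1,.1)]:
    p=proj(c,[X])[0]; print(X,p.round(1),((p-[200,140])*5).round())
c=load("w8")[2]
for X in [(.489,.13,.0435),(.489,.189,.0435)]: print(proj(c,[X])[0])
E
```

```text
(0.489, 0.13, 0.042) [230.5 181.2] [153. 206.]
(0.505, 0.115, 0.03) [235.  185.9] [175. 230.]
(0.494, 0.115, 0.03) [231.7 186. ] [159. 230.]
(0.516, 0.115, 0.03) [238.2 185.9] [191. 229.]
(0.641, 0.13, 0.042) [275.  180.5] [375. 203.]
(0.526, 0.075, 0.04) [240.1 187.1] [201. 235.]
(0.5045, 0.1, 0.1) [233.4 167.5] [167. 137.]
[188.50385391 242.09164282]
[324.09771401 239.49386387]
```

```bash
python3 -m inch '[[0,0,0,0,0,0,0],[0,0,0,0,0,0,0.4],[0,0,0,0,0,0,0.7],[0,0,0,0,0,0,1],[0,0,0,0,0,0,1],[0,0,0,0,0,0,1],[0,0,0,0,0,0,1],[0,0,0,0,0,0,1]]'
python3 - <<'E'
from h import *
o=bot.get_obs();print(o["eef_pos"],o["ft_force"],o["ft_torque"],o["grip_width"])
im,d,c=shot("wrist","w9")
E
```

```text
clock: 15.9
eef_pos: [0.5058, 0.1597, 0.0192]
tool_rot: [0.714, 0.7, 0.001, 0.0]
ft_force: [0.9, -0.1, 4.0]
grip_width: 0.058
[0.50578164 0.15974794 0.01915368] [ 0.86520766 -0.14162789  4.00103052] [ 0.09489755 -0.18006827 -0.00942994] 0.0580257459208394
```

View pics/w9.png

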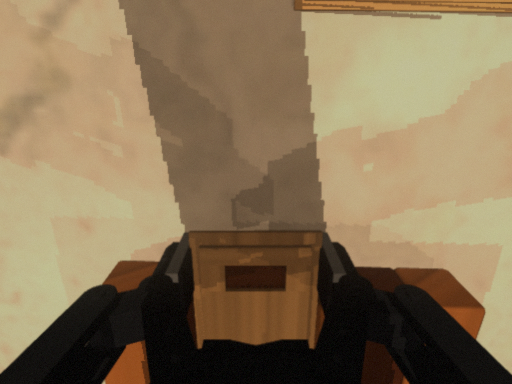

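```bash
python3 -m inch '[[0,0,-0.05,0,0,0,1],[0,0,-0.1,0,0,0,1],[0,0,-0.15,0,0,0,1],[0,0,-0.2,0,0,0,1],[0,0,-0.3,0,0,0,1],[0,0,-0.3,0,0,0,1],[0,0,-0.3,0,0,0,1],[0,0,-0.2,0,0,0,1]]'
python3 - <<'E'
from h import *
o=bot.get_obs();print(o["eef_pos"],o["ft_force"],o["ft_torque"],o["grip_width"])
im,d,c=shot("wrist","w10")
im,d,c=shot("side","d10")
cv2.imwrite("pics/d10z.png",cv2.resize(im[140:260,200:340],None,fx=5,fy=5,interpolation=cv2.INTER_CUBIC))
E
```

```text
clock: 16.75
eef_pos: [0.5057, 0.1597, 0.06]
tool_rot: [0.714, 0.7, 0.001, 0.0]
ft_force: [0.7, 0.3, -1.5]
grip_width: 0.0575
[0.50567446 0.15971432 0.0599579 ] [ 0.69578894  0.27282263 -1.4918645 ] [0.09224192 0.01903182 0.01652805] 0.05751717462047863
```

View pics/w10.png

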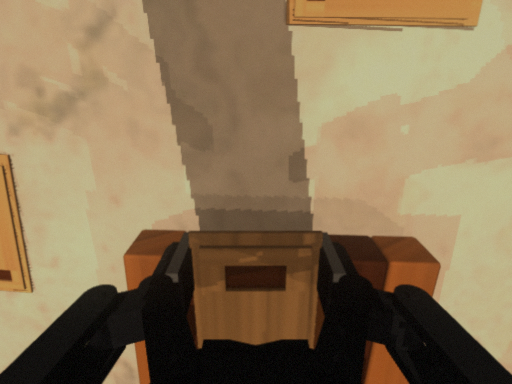

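View pics/d10z.png

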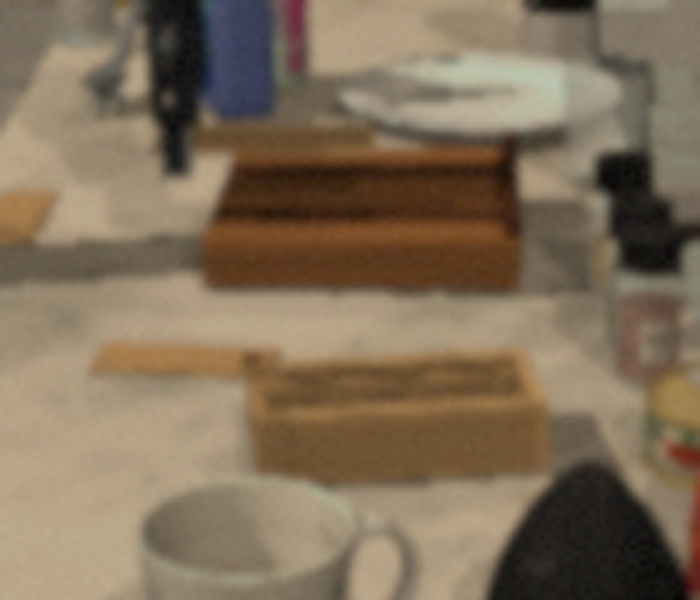

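```bash
python3 -m inch '[[0,0,-0.4,0,0,0,1],[-0.2,0.1,-0.6,0,0,-0.0035,1],[-0.4,0.1,-0.7,0,0,-0.0035,1],[-0.5,0.1,-0.7,0,0,-0.0035,1],[-0.6,0.1,-0.7,0,0,-0.0035,1],[-0.7,0.1,-0.7,0,0,-0.0035,1],[-0.7,0.1,-0.7,0,0,-0.0035,1],[-0.7,0.1,-0.7,0,0,-0.0035,1]]'
python3 -m inch '[[-0.7,0.1,-0.7,0,0,-0.0035,1],[-0.7,0.2,-0.7,0,0,-0.0035,1],[-0.7,0.2,-0.6,0,0,-0.003,1],[-0.7,0.2,-0.4,0,0,0,1],[-0.6,0.2,-0.1,0,0,0,1],[-0.3,0.1,0,0,0,0,1],[0,0,0,0,0,0,1],[0,0,0,0,0,0,1]]'
python3 - <<'E'
from h import *
o=bot.get_obs();print(o["eef_pos"],o["ft_force"],o["tool_rot"],o["grip_width"])
im,d,c=shot("wrist","w11"); shot("scene","s11")
cv2.imwrite("pics/w11z.png",cv2.resize(im,None,fx=1.56,fy=1.56,interpolation=cv2.INTER_CUBIC))
E
```

```text
clock: 17.65
eef_pos: [0.5242, 0.0641, 0.1898]
tool_rot: [0.687, 0.727, -0.0, -0.0]
ft_force: [0.9, -0.4, -0.5]
grip_width: 0.0582
clock: 18.45
eef_pos: [0.5558, -0.0251, 0.2503]
tool_rot: [0.675, 0.737, -0.001, -0.001]
ft_force: [-0.1, 0.2, -1.3]
grip_width: 0.058
[ 0.55575417 -0.0251069   0.25027437] [-0.08727019  0.19840532 -1.34547395] [ 6.75428091e-01  7.37424895e-01 -5.77187730e-04 -1.04150718e-03] 0.05797788556147825
```

View pics/w11z.png

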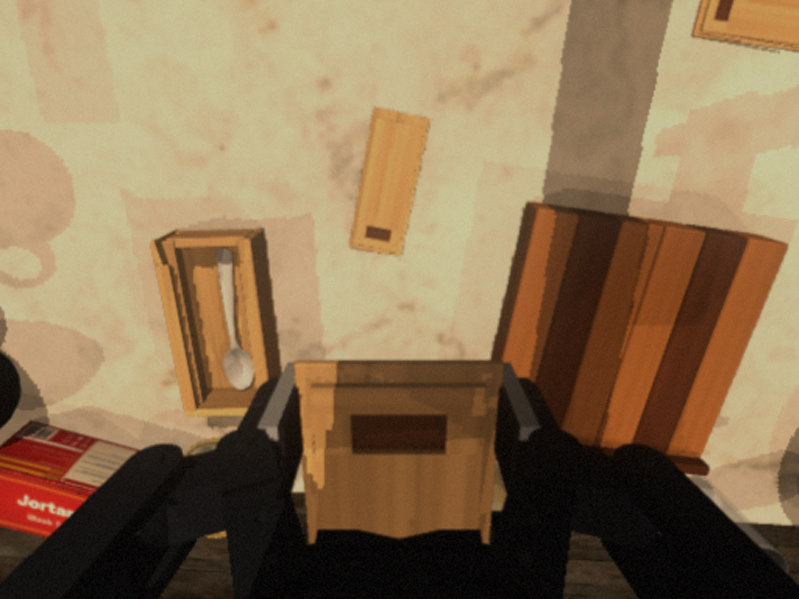

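View pics/s11.png

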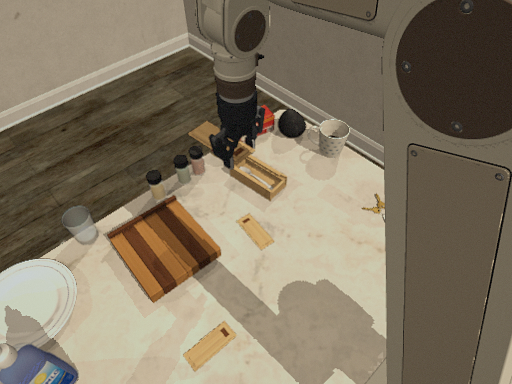

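```bash
python3 - <<'E'
from h import *
for n,(x0,y0,x1,y1) in {"w11":(92,138,192,278),"w2":(140,105,240,245),"w3":(45,105,155,245)}.items():
    a=load(n)[0][y0:y1,x0:x1]; a=cv2.resize(a,None,fx=5.5,fy=4.2,interpolation=cv2.INTER_CUBIC)
    a=cv2.convertScaleAbs(a,alpha=1.4)
    for k in range(0,x1-x0,10): cv2.putText(a,str(x0+k),(int(k*5.5),8),0,.35,(255,0,0),1); cv2.line(a,(int(k*5.5),10),(int(k*5.5),16),(255,0,0),1)
    for k in range(0,y1-y0,10): cv2.putText(a,str(y0+k),(0,int(k*4.2)+4),0,.35,(255,0,0),1)
    cv2.imwrite(f"pics/{n}cz.png",a)
E
```

```text
(no output)
```

View pics/w11cz.png

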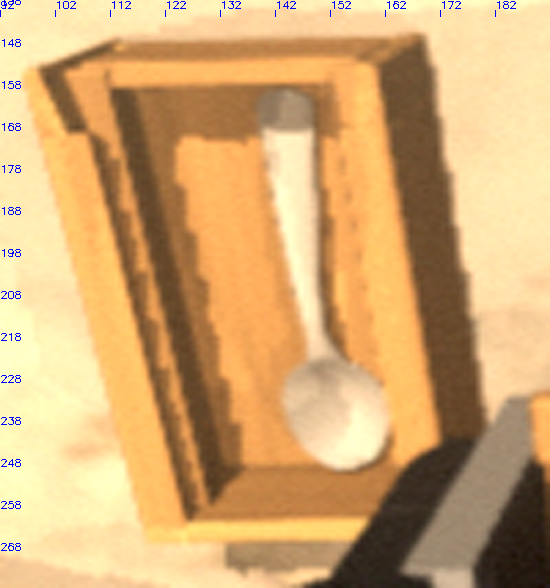

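View pics/w2cz.png

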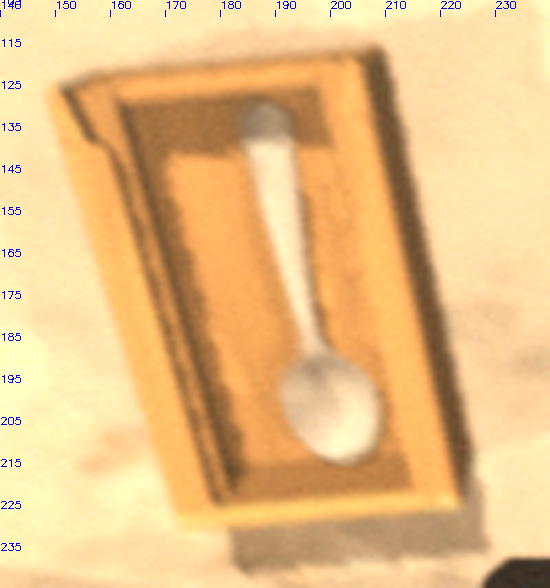

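View pics/w3cz.png

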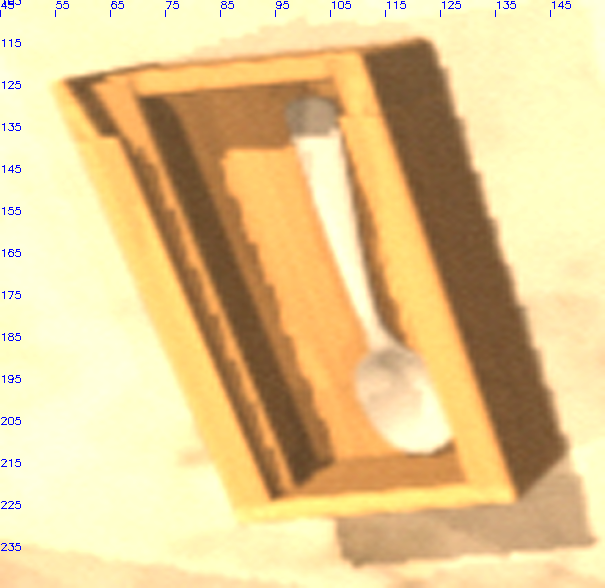

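```bash
python3 - <<'E'
from h import *
F={"w11":dict(LO=[(97.5,154.2),(118.7,266.6)],RO=[(160.7,152.8),(172,242.8)],LI=[(107.5,169.4),(126,262.3)],BLx=[(118.7,266.6)]),
"w3":dict(LO=[(55,125.2),(88.3,228.8)],RO=[(110.5,117.4),(139,223.3)],LI=[(66.5,137.9),(94.5,223.3)],RI=[(106.8,132.4),(129.5,219.8)],BB=[(88.3,228.8),(139,223.3)]),
"w2":dict(LO=[(149.1,126.4),(172.7,230.5)],RO=[(206,117.4),(223.6,225.2)],RI=[(200,138.3),(215.1,221)],BB=[(172.7,230.5),(223.6,225.2)])}
for n,f in F.items():
    c=load(n)[2]
    for k,p in f.items():
        X=onplane(c,p,.0435); s=f"{n} {k} {X[:,:2].round(4).tolist()}"
        if len(p)==2:
            a,b=X[:,:2]; 
            if k=="BB": s+=f" yaw {np.degrees(-np.arctan2(b[0]-a[0],b[1]-a[1])):.2f} w {np.linalg.norm(a-b):.4f}"
            else:
                m=(b-a)/(b-a)[0]; s+=f" yaw {np.degrees(np.arctan2(b[1]-a[1],b[0]-a[0])):.2f} y@.575 {a[1]+m[1]*(.575-a[0]):.4f} y@.72 {a[1]+m[1]*(.72-a[0]):.4f}"
        print(s)
E
```

```text
w11 LO [[0.5746, -0.2108], [0.7291, -0.1949]] yaw 5.89 y@.575 -0.2108 y@.72 -0.1958
w11 RO [[0.5665, -0.1363], [0.6863, -0.1232]] yaw 6.24 y@.575 -0.1354 y@.72 -0.1195
w11 LI [[0.5925, -0.2003], [0.7214, -0.1847]] yaw 6.90 y@.575 -0.2024 y@.72 -0.1849
w11 BLx [[0.7291, -0.1949]]
w3 LO [[0.5769, -0.2118], [0.729, -0.1954]] yaw 6.13 y@.575 -0.2120 y@.72 -0.1964
w3 RO [[0.5672, -0.137], [0.7202, -0.1193]] yaw 6.61 y@.575 -0.1361 y@.72 -0.1193
w3 LI [[0.5938, -0.2], [0.7201, -0.1846]] yaw 6.93 y@.575 -0.2023 y@.72 -0.1846
w3 RI [[0.5867, -0.145], [0.7145, -0.1324]] yaw 5.61 y@.575 -0.1461 y@.72 -0.1319
w3 BB [[0.729, -0.1954], [0.7202, -0.1193]] yaw 6.62 w 0.0767
w2 LO [[0.5779, -0.21], [0.7309, -0.1935]] yaw 6.16 y@.575 -0.2103 y@.72 -0.1947
w2 RO [[0.5668, -0.1346], [0.7228, -0.118]] yaw 6.07 y@.575 -0.1338 y@.72 -0.1183
w2 RI [[0.5942, -0.1442], [0.7159, -0.1302]] yaw 6.59 y@.575 -0.1464 y@.72 -0.1297
w2 BB [[0.7309, -0.1935], [0.7228, -0.118]] yaw 6.19 w 0.0759
```

```bash
python3 - <<'E'
from h import *
from scipy.spatial.transform import Rotation as Ro
from scipy.optimize import brentq
q={"w9":([.50578,.15975,.01915],[.714,.700,.001,0]),"w11":([.55575,-.02511,.25027],[.67543,.73742,-.00058,-.00104])}
for n in q:
    im,d,c=load(n)
    a=im[215:340,170:345]; cv2.imwrite(f"pics/{n}e.png",cv2.resize(a,None,fx=4.4,fy=4.4,interpolation=cv2.INTER_CUBIC))
    p=np.array(q[n][0]);R=Ro.from_quat(q[n][1])
    px=[(189,231.5),(322,231.5)] if n=="w9" else [(189,231.3),(322,231.3)]
    f=lambda h:np.linalg.norm(np.diff(onplane(c,px,p[2]+h),axis=0))-.060
    h=brentq(f,-.02,.08); X=R.inv().apply(onplane(c,px,p[2]+h)-p); print(n,"top-edge height above TCP",round(h,4),X.round(4).tolist())
    for hh in(.021,.0225,.024): print(hh,R.inv().apply(onplane(c,px,p[2]+hh)-p).round(4).tolist())
    for q_ in[(256,275),(256,310),(220,315),(300,315),(256,237)]: print("depth",q_,R.inv().apply(bydepth(c,[q_],d)-p).round(4))
E
```

```text
w9 top-edge height above TCP 0.0202 [[-0.0304, -0.0171, -0.0203], [0.0296, -0.0169, -0.0202]]
0.021 [[-0.0302, -0.0175, -0.0211], [0.0294, -0.0173, -0.021]]
0.0225 [[-0.0299, -0.0183, -0.0226], [0.029, -0.0181, -0.0225]]
0.024 [[-0.0295, -0.0191, -0.0241], [0.0286, -0.019, -0.024]]
depth (256, 275) [[-0.0002  0.0037 -0.0237]]
depth (256, 310) [[-0.0003  0.0221 -0.0256]]
depth (220, 315) [[-0.0175  0.0245 -0.0262]]
depth (300, 315) [[ 0.0208  0.0247 -0.0261]]
depth (256, 237) [[-0.0002 -0.0164 -0.0241]]
w11 top-edge height above TCP 0.0203 [[-0.0305, -0.0172, -0.0203], [0.0295, -0.0171, -0.0202]]
0.021 [[-0.0304, -0.0176, -0.021], [0.0293, -0.0175, -0.0209]]
0.0225 [[-0.03, -0.0184, -0.0225], [0.0289, -0.0183, -0.0224]]
0.024 [[-0.0296, -0.0192, -0.024], [0.0286, -0.0191, -0.0239]]
depth (256, 275) [[-0.0003  0.0045 -0.0226]]
depth (256, 310) [[-0.0003  0.0226 -0.025 ]]
depth (220, 315) [[-0.0176  0.0246 -0.0261]]
depth (300, 315) [[ 0.0209  0.0258 -0.0248]]
depth (256, 237) [[-0.0003 -0.0161 -0.0237]]
```

View pics/w11e.png

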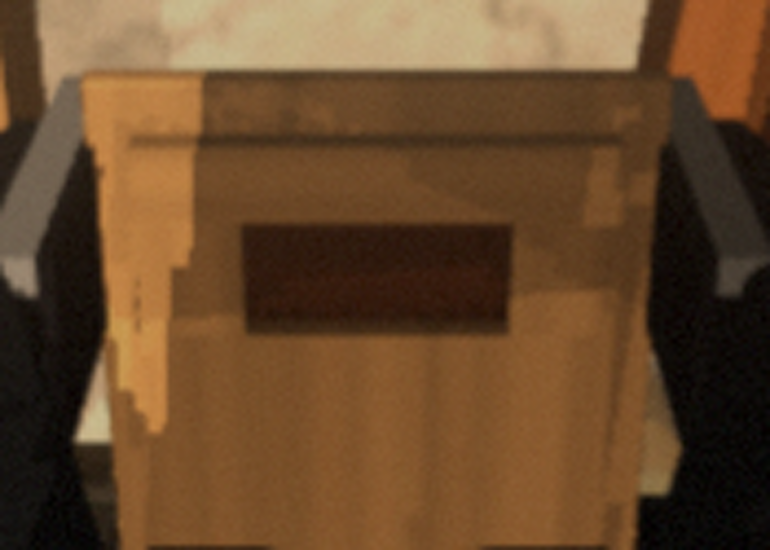

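```bash
python3 - <<'E'
from plan import *
p,R=plan([.4482,-.1864,.15],96.2,13)
plan([.4482,-.1864,.06],96.2,6,p,R)
E
```

```text
[-0.47, -0.37, 0.31, -0.0, -0.0, -0.0005]
[-0.47, -0.37, 0.31, -0.0, -0.0, -0.0005]
[-0.46, -0.38, 0.31, -0.0, -0.0, -0.0005]
[-0.46, -0.38, 0.31, -0.0001, -0.0, -0.0005]
[-0.46, -0.38, 0.31, -0.0, -0.0, -0.0005]
[-0.46, -0.38, 0.31, -0.0001, -0.0, -0.0005]
[-0.46, -0.38, 0.31, -0.0, -0.0, -0.0005]
[-0.46, -0.38, 0.31, -0.0001, -0.0, -0.0005]
[-0.46, -0.38, 0.31, -0.0, -0.0, -0.0005]
[-0.46, -0.38, 0.31, -0.0001, -0.0, -0.0004]
[-0.47, -0.38, 0.31, -0.0, -0.0001, -0.0005]
[-0.46, -0.38, 0.31, -0.0001, -0.0, -0.0004]
[-0.47, -0.37, 0.31, -0.0, -0.0001, -0.0005]
ends [ 0.4483 -0.1865  0.1499] [-1.081e-01  9.941e-01 -1.000e-04] max 0.47
[0.0, -0.0, 0.6, -0.0, 0.0, 0.0]
[0.0, -0.0, 0.6, -0.0, 0.0, 0.0]
[0.0, -0.0, 0.6, -0.0, 0.0, 0.0]
[0.0, -0.0, 0.6, -0.0, 0.0, 0.0]
[0.0, -0.0, 0.6, -0.0, 0.0, 0.0]
[0.0, -0.0, 0.6, -0.0, 0.0, 0.0]
ends [ 0.4483 -0.1865  0.0599] [-1.081e-01  9.941e-01 -1.000e-04] max 0.6
```

```bash
python3 -m inch '[[-0.3,-0.3,0.2,0,0,-0.0005,1],[-0.46,-0.38,0.31,0,0,-0.0005,1],[-0.46,-0.38,0.31,0,0,-0.0005,1],[-0.46,-0.38,0.31,0,0,-0.0005,1],[-0.46,-0.38,0.31,0,0,-0.0005,1],[-0.46,-0.38,0.31,0,0,-0.0005,1],[-0.46,-0.38,0.31,0,0,-0.0005,1],[-0.46,-0.38,0.31,0,0,-0.0005,1]]'
python3 -m inch '[[-0.46,-0.38,0.31,0,0,-0.0005,1],[-0.46,-0.38,0.31,0,0,-0.0005,1],[-0.46,-0.38,0.31,0,0,-0.0005,1],[-0.46,-0.38,0.31,0,0,-0.0005,1],[-0.46,-0.38,0.31,0,0,-0.0005,1],[-0.2,-0.07,0.31,0,0,0,1],[0,0,0,0,0,0,1],[0,0,0,0,0,0,1]]'
python3 -m inch '[[0,0,0.5,0,0,0,1],[0,0,0.6,0,0,0,1],[0,0,0.6,0,0,0,1],[0,0,0.6,0,0,0,1],[0,0,0.6,0,0,0,1],[0,0,0.4,0,0,0,1],[0,0,0.1,0,0,0,1],[0,0,0,0,0,0,1]]'
python3 - <<'E'
from h import *
o=bot.get_obs();print(o["eef_pos"],o["ft_force"],o["tool_rot"],o["grip_width"])
shot("wrist","w12")
im,d,c=shot("side","d12")
cv2.imwrite("pics/d12z.png",cv2.resize(im[170:260,170:330],None,fx=5,fy=5,interpolation=cv2.INTER_CUBIC))
im,d,c=shot("scene","s12")
cv2.imwrite("pics/s12z.png",cv2.resize(im[140:260,200:340],None,fx=5,fy=4.5,interpolation=cv2.INTER_CUBIC))
E
```

```text
clock: 19.35
eef_pos: [0.4898, -0.1204, 0.1914]
tool_rot: [0.671, 0.742, -0.0, -0.0]
ft_force: [-0.4, 0.7, -1.8]
grip_width: 0.0576
clock: 20.15
eef_pos: [0.4486, -0.1871, 0.1455]
tool_rot: [0.668, 0.744, 0.0, -0.0]
ft_force: [-0.7, 0.0, -1.5]
grip_width: 0.0577
clock: 20.95
eef_pos: [0.4487, -0.187, 0.0606]
tool_rot: [0.668, 0.744, 0.0, -0.0]
ft_force: [-0.4, -0.8, -1.4]
grip_width: 0.0577
[ 0.44869034 -0.18696029  0.06056562] [-0.43224026 -0.81967372 -1.36946846] [ 6.67672279e-01  7.44455317e-01  1.91785116e-06 -9.16601366e-05] 0.057696766565775735
```

View pics/d12z.png

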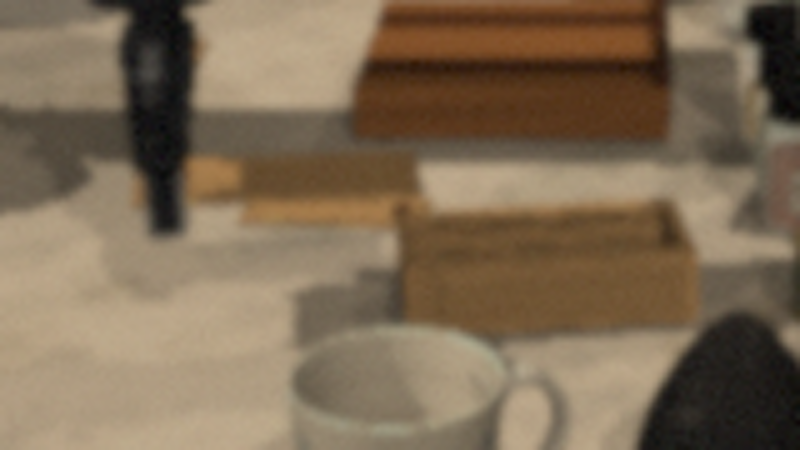

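View pics/s12z.png

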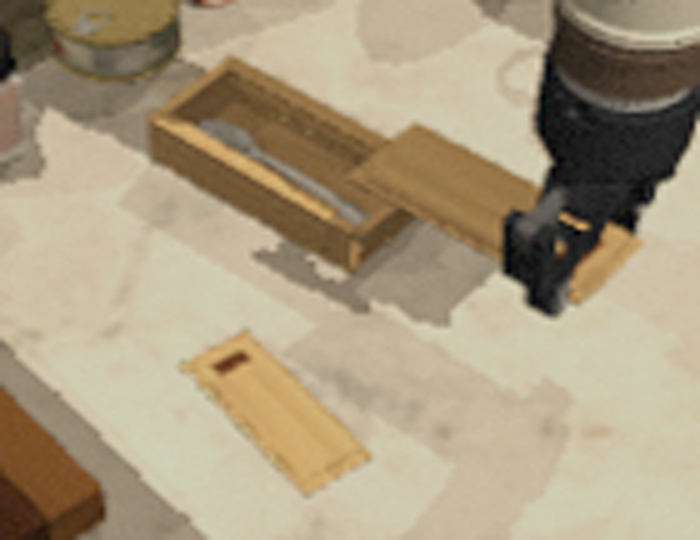

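View pics/w12.png

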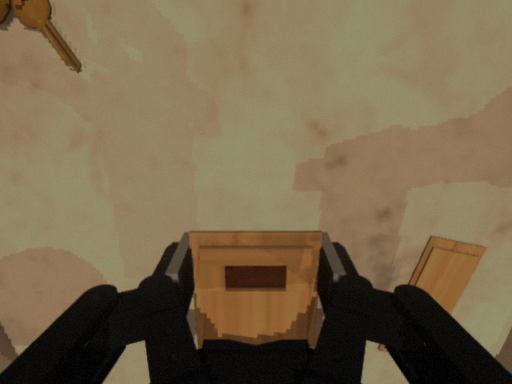

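```bash
python3 - <<'E'
from h import *
c=load("s12")[2]; g=lambda a:[(200+x/5,140+y/4.5) for x,y in a]
T=onplane(c,g([(350,180),(418,125)]),.084); print("tip",T.round(4).tolist(),T.mean(0).round(4),np.linalg.norm(T[0]-T[1]))
print("case F+y,B+y,B-y",onplane(c,g([(352,236),(150,118),(232,58)]),.0435).round(4).tolist())
o=[.44869,-.18696]; u=np.array([.9940,.1085]); print("expected tip",o+.1333*u)
# expected case corners
m=np.array([.5708,-.1735]);u=np.array([np.cos(.108),np.sin(.108)]);n=np.array([-u[1],u[0]])
for a,b in((0,.0385),(.156,.0385),(.156,-.0385)): print((m+a*u+b*n).round(4))
# side view tip
E
```

```text
tip [[0.571, -0.1397, 0.084], [0.5774, -0.1987, 0.084]] [ 0.5742 -0.1692  0.084 ] 0.05938552804664713
case F+y,B+y,B-y [[0.5626, -0.1345, 0.0435], [0.7147, -0.1187, 0.0435], [0.7229, -0.1912, 0.0435]]
expected tip [ 0.5811902  -0.17249695]
[ 0.5667 -0.1352]
[ 0.7217 -0.1184]
[ 0.73  -0.195]
```

```bash
python3 -m inch '[[0,0,0.2,0,0,0,1],[0,0,0.3,0,0,0,1],[0,0,0.3,0,0,0,1],[0,0,0.3,0,0,0,1],[0,0,0.3,0,0,0,1],[0,0,0.14,0,0,0,1],[0,0,0,0,0,0,1],[0,0,0,0,0,0,1]]'
python3 - <<'E'
from h import *
o=bot.get_obs();print(o["eef_pos"],o["ft_force"],o["ft_torque"])
im,d,c=shot("side","d13")
cv2.imwrite("pics/d13z.png",cv2.resize(im[170:260,170:330],None,fx=5,fy=5,interpolation=cv2.INTER_CUBIC))
im,d,c=shot("scene","s13")
cv2.imwrite("pics/s13z.png",cv2.resize(im[140:230,215:320],None,fx=7,fy=6,interpolation=cv2.INTER_CUBIC))
E
```

```text
clock: 21.9
eef_pos: [0.4485, -0.1872, 0.022]
tool_rot: [0.668, 0.744, -0.0, -0.0]
ft_force: [-0.3, -0.5, -0.7]
grip_width: 0.0575
[ 0.44852407 -0.18723686  0.02201345] [-0.30789589 -0.45441652 -0.72834884] [-0.04565035  0.05061471 -0.01776405]
```

View pics/d13z.png

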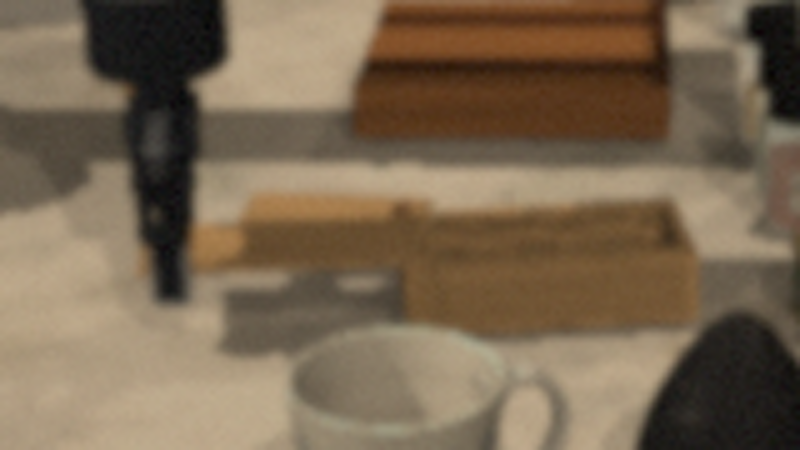

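View pics/s13z.png

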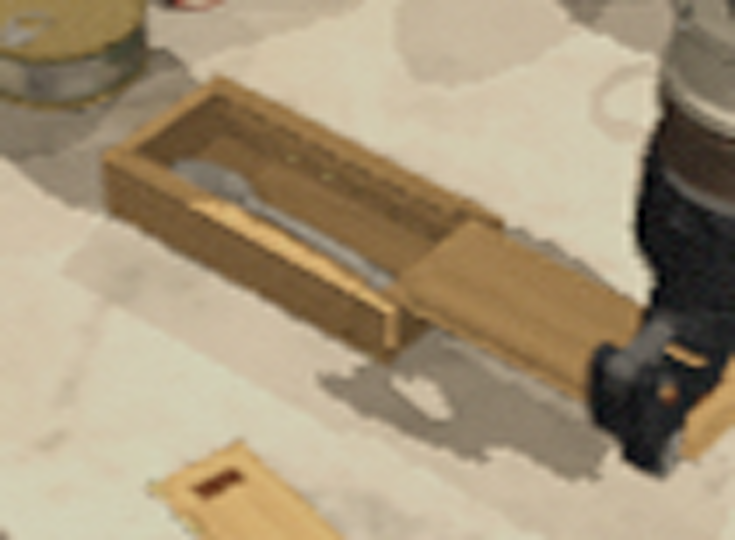

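```bash
python3 -m inch '[[0,0,0.04,0,0,0,1],[0,0,0.04,0,0,0,1],[0,0,0.04,0,0,0,1],[0,0,0.04,0,0,0,1],[0,0,0.04,0,0,0,1],[0,0,0.02,0,0,0,1],[0,0,0,0,0,0,1],[0,0,0,0,0,0,1]]'
```

```text
clock: 22.8
eef_pos: [0.4484, -0.1872, 0.0165]
tool_rot: [0.668, 0.744, -0.0, -0.0]
ft_force: [0.7, 0.7, -2.2]
grip_width: 0.058
```

```bash
python3 -c "
from workcell import bot;o=bot.get_obs();print(o['ft_force'],o['ft_torque'])"
python3 -m inch '[[0,0,0.01,0,0,0,1],[0,0,0.01,0,0,0,1],[0,0,0.01,0,0,0,1],[0,0,0.01,0,0,0,1],[0,0,0.01,0,0,0,1],[0,0,0.01,0,0,0,1],[0,0,0,0,0,0,1],[0,0,0,0,0,0,1]]'
python3 -c "
from workcell import bot;o=bot.get_obs();print(o['ft_force'],o['ft_torque'])"
```

```text
[ 0.6920176   0.70391737 -2.19979406] [ 0.02208932  0.09700087 -0.0130666 ]
clock: 23.6
eef_pos: [0.4485, -0.1872, 0.0151]
tool_rot: [0.668, 0.744, 0.0, 0.0]
ft_force: [-1.4, 0.2, -1.1]
grip_width: 0.0577
[-1.4492849   0.17484549 -1.14923596] [ 0.06005865 -0.00924441  0.04394906]
```

```bash
python3 -m inch '[[0,0,0.01,0,0,0,1],[0,0,0,0,0,0,1],[0,0,0.01,0,0,0,1],[0,0,0,0,0,0,1],[0,0,0.01,0,0,0,1],[0,0,0,0,0,0,1],[0,0,0,0,0,0,1],[0,0,0,0,0,0,1]]'
python3 -c "
from workcell import bot;o=bot.get_obs();print(o['eef_pos'],o['ft_force'],o['ft_torque'])"
```

```text
clock: 24.4
eef_pos: [0.4485, -0.1872, 0.0143]
tool_rot: [0.668, 0.744, 0.0, 0.0]
ft_force: [0.6, 0.3, 0.1]
grip_width: 0.0578
[ 0.44850203 -0.18724498  0.01433991] [0.64149378 0.25552533 0.13085865] [ 0.00194478  0.04308832 -0.02893224]
```

```bash
python3 -m inch '[[0,0,0.01,0,0,0,1],[0,0,0,0,0,0,1],[0,0,0.01,0,0,0,1],[0,0,0,0,0,0,1],[0,0,0,0,0,0,1],[0,0,0,0,0,0,1],[0,0,0,0,0,0,1],[0,0,0,0,0,0,1]]'
python3 -c "
from workcell import bot;o=bot.get_obs();print(o['eef_pos'],o['ft_force'],o['ft_torque'])"
```

```text
clock: 25.2
eef_pos: [0.4485, -0.1872, 0.0138]
tool_rot: [0.668, 0.744, 0.0, 0.0]
ft_force: [0.1, -0.2, -0.2]
grip_width: 0.058
[ 0.44847253 -0.18723634  0.013813  ] [ 0.13004393 -0.15840358 -0.20778942] [ 0.07296773  0.03220888 -0.02512253]
```

```bash
python3 -m inch '[[0.03,0,0,0,0,0,1],[0,0.05,0,0,0,0,1],[0,0.05,0,0,0,0,1],[0,0.05,0,0,0,0,1],[0,0.05,0,0,0,0,1],[0,0.05,0,0,0,0,1],[0,0.05,0,0,0,0,1],[0,0.05,0,0,0,0,1]]'
python3 -c "
from workcell import bot;o=bot.get_obs();print(o['eef_pos'],o['ft_force'],o['ft_torque'])"
```

```text
clock: 26.0
eef_pos: [0.457, -0.1858, 0.0138]
tool_rot: [0.668, 0.744, -0.0, 0.0]
ft_force: [-0.5, -0.9, -0.9]
grip_width: 0.0577
[ 0.45700448 -0.18581213  0.01377486] [-0.5143425  -0.90924281 -0.88808376] [-0.3375719   0.15705901 -0.13708681]
```

```bash
python3 -m inch '[[-0.02,0,0,0,0,0,1],[0,0.03,0,0,0,0,1],[0,0.04,0,0,0,0,1],[0,0.04,0,0,0,0,1],[0,0.04,0,0,0,0,1],[0,0.04,0,0,0,0,1],[0,0,0,0,0,0,1],[0,0,0,0,0,0,1]]'
python3 - <<'E'
from h import *
o=bot.get_obs();print(o['eef_pos'],o['ft_force'],o['ft_torque'])
im,d,c=shot("scene","s14")
cv2.imwrite("pics/s14z.png",cv2.resize(im[140:230,215:320],None,fx=7,fy=6,interpolation=cv2.INTER_CUBIC))
E
```

```text
clock: 26.8
eef_pos: [0.4621, -0.1855, 0.0139]
tool_rot: [0.668, 0.744, 0.0, 0.0]
ft_force: [0.8, -0.6, -0.2]
grip_width: 0.0581
[ 0.46213416 -0.18550387  0.01386571] [ 0.75949079 -0.59956107 -0.1658958 ] [-0.14549993 -0.05314511 -0.08649098]
```

View pics/s14z.png

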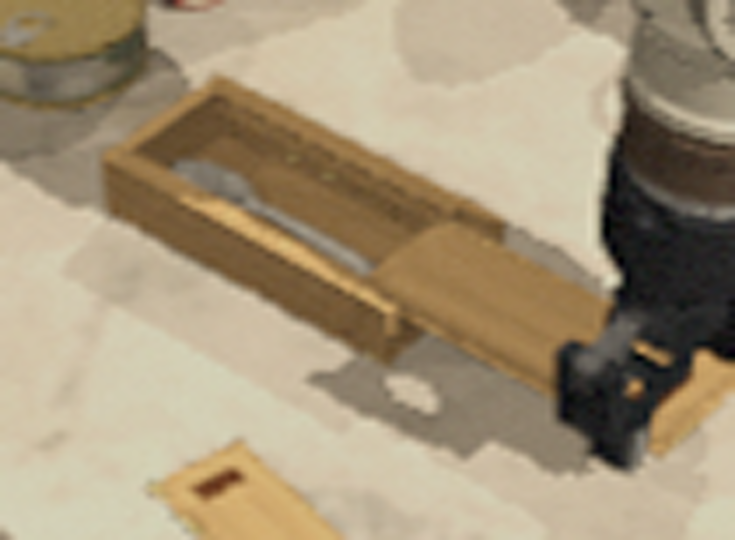

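```bash
python3 -m inch '[[-0.01,0.05,0,0,0,0,1],[0,0.1,0,0,0,0,1],[0,0.1,0,0,0,0,1],[0,0.1,0,0,0,0,1],[0,0.1,0,0,0,0,1],[0,0.1,0,0,0,0,1],[0,0.1,0,0,0,0,1],[0,0.05,0,0,0,0,1]]'
python3 -c "
from workcell import bot;o=bot.get_obs();print(o['eef_pos'],o['ft_force'],o['ft_torque'])"
```

```text
clock: 27.65
eef_pos: [0.4796, -0.1838, 0.0138]
tool_rot: [0.668, 0.744, 0.0, 0.0]
ft_force: [0.6, 0.2, -0.9]
grip_width: 0.0578
[ 0.47963664 -0.1838161   0.01380411] [ 0.62169222  0.22946784 -0.93948989] [-0.0189595   0.07166013 -0.02314352]
```

```bash
python3 -m inch '[[0,0.1,0,0,0,0,1],[0,0.1,0,0,0,0,1],[0,0.1,0,0,0,0,1],[0,0.1,0,0,0,0,1],[0,0.1,0,0,0,0,1],[0,0.1,0,0,0,0,1],[0,0.1,0,0,0,0,1],[0,0.1,0,0,0,0,1]]'
python3 -c "
from workcell import bot;o=bot.get_obs();print(o['eef_pos'],o['ft_force'],o['ft_torque'])"
```

```text
clock: 28.45
eef_pos: [0.4993, -0.1817, 0.0138]
tool_rot: [0.668, 0.744, -0.0, -0.0]
ft_force: [-0.7, 0.4, -1.2]
grip_width: 0.0574
[ 0.49933817 -0.18168161  0.01377127] [-0.65155142  0.410327   -1.15598885] [-0.02206761  0.11046525 -0.01320372]
```

```bash
python3 -m inch '[[0,0.1,0,0,0,0,1],[0,0.12,0,0,0,0,1],[0,0.12,0,0,0,0,1],[0,0.12,0,0,0,0,1],[0,0.12,0,0,0,0,1],[0,0.12,0,0,0,0,1],[0,0.12,0,0,0,0,1],[0,0.1,0,0,0,0,1]]'
python3 - <<'E'
from h import *
o=bot.get_obs();print(o['eef_pos'],o['ft_force'],o['ft_torque'])
im,d,c=shot("scene","s15")
cv2.imwrite("pics/s15z.png",cv2.resize(im[140:230,215:320],None,fx=7,fy=6,interpolation=cv2.INTER_CUBIC))
shot("wrist","w15")
E
```

```text
clock: 29.25
eef_pos: [0.5224, -0.1792, 0.0138]
tool_rot: [0.668, 0.744, 0.0, 0.0]
ft_force: [-0.2, 0.9, -1.2]
grip_width: 0.0578
[ 0.52235726 -0.17922442  0.01381387] [-0.20881989  0.85311558 -1.16815551] [-0.00100641  0.06000862  0.00088592]
```

View pics/s15z.png

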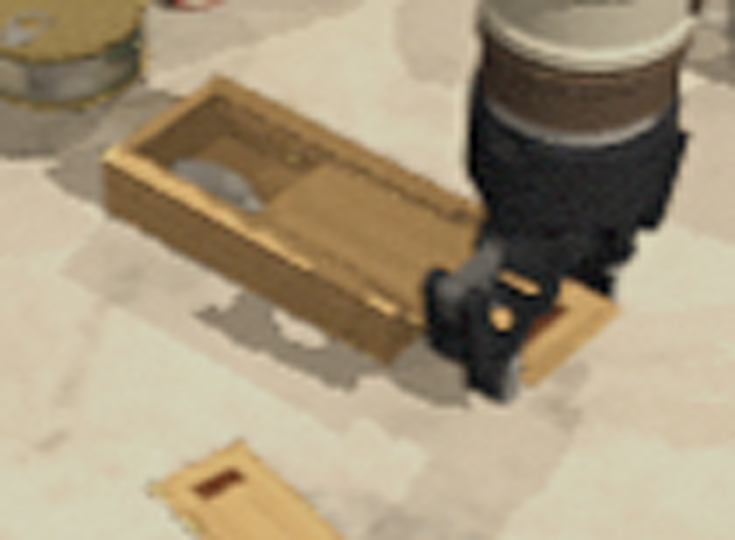

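View pics/w15.png

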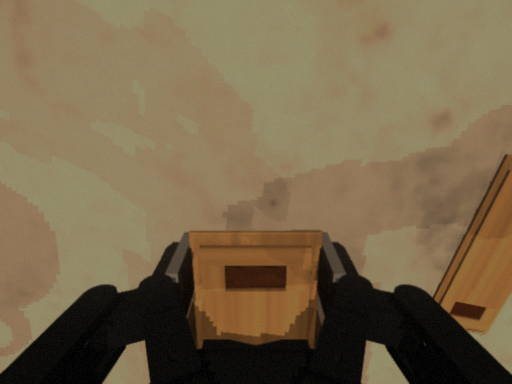

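```bash
python3 -m inch '[[0,0.12,0,0,0,0,1],[0,0.15,0,0,0,0,1],[0,0.15,0,0,0,0,1],[0,0.15,0,0,0,0,1],[0,0.15,0,0,0,0,1],[0,0.15,0,0,0,0,1],[0,0.12,0,0,0,0,1],[0,0.05,0,0,0,0,1]]'
python3 -c "
from workcell import bot;o=bot.get_obs();print(o['eef_pos'],o['ft_force'],o['ft_torque'])"
```

```text
clock: 30.15
eef_pos: [0.5483, -0.1764, 0.0138]
tool_rot: [0.668, 0.744, 0.0, 0.0]
ft_force: [-0.2, -0.5, -0.3]
grip_width: 0.0577
[ 0.54828981 -0.17641891  0.01378901] [-0.22813296 -0.47949494 -0.29750348] [ 0.00324131  0.16261241 -0.02571763]
```

```bash
python3 -m inch '[[0,0,0,0,0,0,0],[0,0,0,0,0,0,-0.5],[0,0,0,0,0,0,-1],[0,0,0,0,0,0,-1],[0,0,0,0,0,0,-1],[0,0,-0.1,0,0,0,-1],[0,0,-0.4,0,0,0,-1],[0,0,-0.6,0,0,0,-1]]'
python3 -m inch '[[0,0,-0.6,0,0,0,-1],[0,-0.2,-0.5,0,0,0,-1],[0,-0.6,-0.2,0,0,0,0],[0,-0.7,0,0,0,0,1],[0,-0.2,0,0,0,0,1],[0,0,0,0,0,0,1],[0,0,0,0,0,0,1],[0,0,0,0,0,0,1]]'
python3 - <<'E'
from h import *
o=bot.get_obs();print(o['eef_pos'],o['ft_force'],o['grip_width'],o["tool_rot"])
im,d,c=shot("scene","s16")
cv2.imwrite("pics/s16z.png",cv2.resize(im[140:230,215:320],None,fx=7,fy=6,interpolation=cv2.INTER_CUBIC))
shot("wrist","w16")
E
```

```text
clock: 30.95
eef_pos: [0.5472, -0.1762, 0.0413]
tool_rot: [0.668, 0.744, -0.0, -0.001]
ft_force: [0.7, 0.2, 0.3]
grip_width: 0.0854
clock: 31.75
eef_pos: [0.5064, -0.1811, 0.0739]
tool_rot: [0.668, 0.744, 0.0, 0.0]
ft_force: [-0.2, -0.3, -0.2]
grip_width: 0.0002
[ 0.50637762 -0.18105499  0.07386363] [-0.19110989 -0.31925238 -0.15771712] 0.00023329979715635833 [6.67783452e-01 7.44355517e-01 1.72784483e-04 3.09767673e-04]
```

View pics/s16z.png

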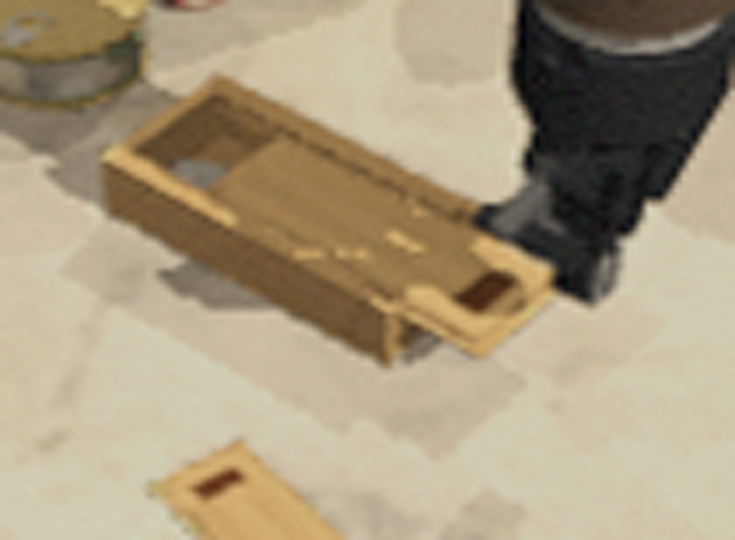

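View pics/w16.png

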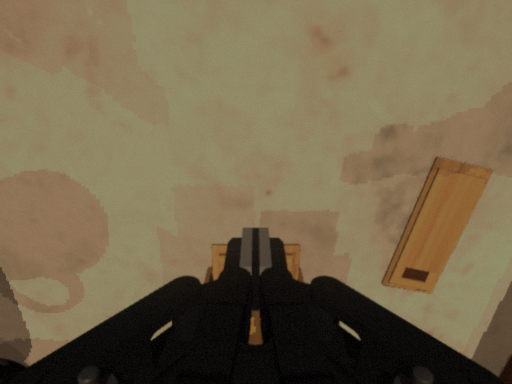

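```bash
python3 - <<'E'
from h import *
c=load("w16")[2]; X=onplane(c,[(211,243),(300,243)],.037)
m=np.array([.5708,-.1735]);u=np.array([np.cos(.108),np.sin(.108)]);n=np.array([-u[1],u[0]])
for x in X: print(x.round(4),(x[:2]-m)@u,(x[:2]-m)@n)
E
python3 -m inch '[[0,0,0.2,0,0,0,1],[0,0,0.3,0,0,0,1],[0,0,0.3,0,0,0,1],[0,0,0.3,0,0,0,1],[0,0,0.3,0,0,0,1],[0,0,0.3,0,0,0,1],[0,0,0.14,0,0,0,1],[0,0,0,0,0,0,1]]'
```

```text
[ 0.5318 -0.2087  0.037 ] -0.042581058798661135 -0.030810095896545306
[ 0.5254 -0.1493  0.037 ] -0.042532379062507966 0.028917434944125707
clock: 32.65
eef_pos: [0.5051, -0.1808, 0.027]
tool_rot: [0.668, 0.744, -0.0, -0.001]
ft_force: [0.3, 0.8, 0.4]
grip_width: -0.0001
```

```bash
python3 -m inch '[[0,0.06,0,0,0,0,1],[0,0.06,0,0,0,0,1],[0,0.06,0,0,0,0,1],[0,0.06,0,0,0,0,1],[0,0.08,0,0,0,0,1],[0,0.08,0,0,0,0,1],[0,0.08,0,0,0,0,1],[0,0.08,0,0,0,0,1]]'
python3 -c "
from workcell import bot;o=bot.get_obs();print(o['eef_pos'],o['ft_force'],o['ft_torque'])"
```

```text
clock: 33.45
eef_pos: [0.5196, -0.1795, 0.0278]
tool_rot: [0.668, 0.744, -0.0, -0.0]
ft_force: [-1.2, 1.4, 1.1]
grip_width: -0.0001
[ 0.51961024 -0.1794884   0.02780654] [-1.21617934  1.35238588  1.14125925] [0.02792565 0.12551821 0.00538228]
```

```bash
python3 -m inch '[[0,0.08,0,0,0,0,1],[0,0.08,0,0,0,0,1],[0,0.08,0,0,0,0,1],[0,0.08,0,0,0,0,1],[0,0.08,0,0,0,0,1],[0,0.08,0,0,0,0,1],[0,0.08,0,0,0,0,1],[0,0.08,0,0,0,0,1]]'
python3 - <<'E'
from h import *
o=bot.get_obs();print(o['eef_pos'],o['ft_force'],o['ft_torque'])
im,d,c=shot("scene","s17")
cv2.imwrite("pics/s17z.png",cv2.resize(im[140:230,215:320],None,fx=7,fy=6,interpolation=cv2.INTER_CUBIC))
E
```

```text
clock: 34.25
eef_pos: [0.5356, -0.1777, 0.0278]
tool_rot: [0.668, 0.744, -0.0, -0.0]
ft_force: [0.6, -0.1, -0.8]
grip_width: -0.0002
[ 0.53560851 -0.17774419  0.02776515] [ 0.62847809 -0.05180996 -0.75662044] [ 0.00127333  0.06940504 -0.0373959 ]
```

View pics/s17z.png

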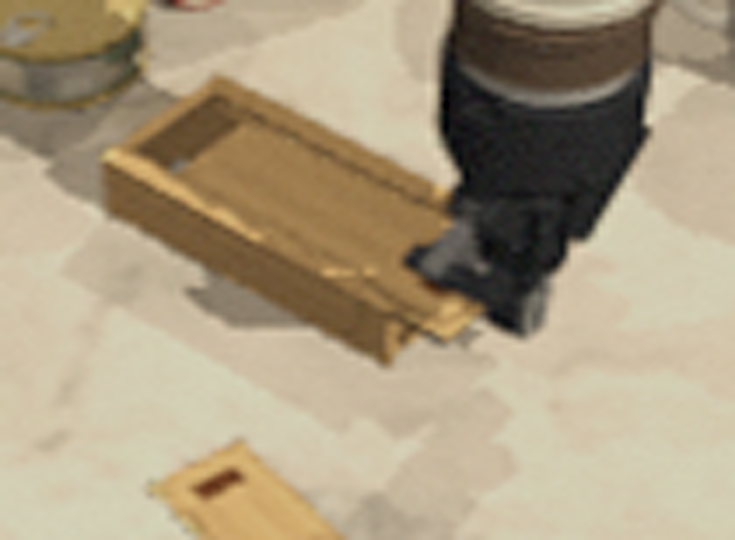

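```bash
python3 -m inch '[[0,0.08,0,0,0,0,1],[0,0.08,0,0,0,0,1],[0,0.08,0,0,0,0,1],[0,0.08,0,0,0,0,1],[0,0.08,0,0,0,0,1],[0,0.06,0,0,0,0,1],[0,0.06,0,0,0,0,1],[0,0.04,0,0,0,0,1]]'
python3 -c "
from workcell import bot;o=bot.get_obs();print(o['eef_pos'],o['ft_force'],o['ft_torque'])"
```

```text
clock: 35.1
eef_pos: [0.5495, -0.1763, 0.0278]
tool_rot: [0.668, 0.744, -0.0, -0.0]
ft_force: [-1.2, -0.6, 0.2]
grip_width: 0.0001
[ 0.54948667 -0.17626941  0.02777834] [-1.19343542 -0.64391294  0.24200107] [-0.0141854   0.1435467   0.01049953]
```

```bash
python3 -m inch '[[0,0.02,0,0,0,0,1],[0,0.02,0,0,0,0,1],[0,0.02,0,0,0,0,1],[0,0.02,0,0,0,0,1],[0,0.02,0,0,0,0,1],[0,0.02,0,0,0,0,1],[0,0,0,0,0,0,1],[0,0,0,0,0,0,1]]'
python3 - <<'E'
from h import *
o=bot.get_obs();print(o['eef_pos'],o['ft_force'],o['ft_torque'])
im,d,c=shot("scene","s18")
cv2.imwrite("pics/s18z.png",cv2.resize(im[140:230,215:320],None,fx=7,fy=6,interpolation=cv2.INTER_CUBIC))
E
```

```text
clock: 35.9
eef_pos: [0.5525, -0.176, 0.0278]
tool_rot: [0.668, 0.744, 0.0, 0.0]
ft_force: [-0.7, 0.5, -0.2]
grip_width: -0.0
[ 0.55248591 -0.17596009  0.02783488] [-0.71957497  0.49379166 -0.22418429] [0.01067852 0.09257842 0.04173916]
```

View pics/s18z.png

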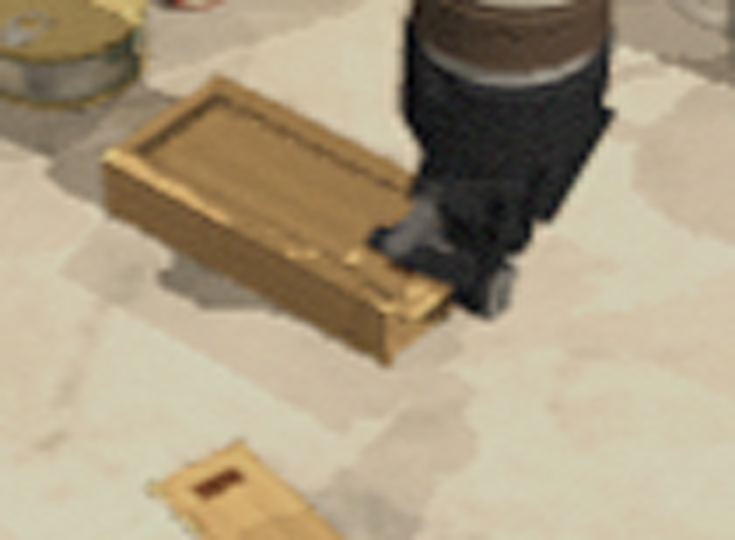

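```bash
python3 -m inch '[[0,0.01,0,0,0,0,1],[0,0.01,0,0,0,0,1],[0,0.01,0,0,0,0,1],[0,0.01,0,0,0,0,1],[0,0.01,0,0,0,0,1],[0,0,0,0,0,0,1],[0,0,0,0,0,0,1],[0,0,0,0,0,0,1]]'
```

```text
clock: 36.75
eef_pos: [0.5536, -0.1758, 0.0278]
tool_rot: [0.668, 0.744, 0.0, 0.0]
ft_force: [0.2, -0.1, 1.0]
grip_width: 0.0001
```

```bash
python3 -m inch '[[0,0.01,0,0,0,0,1],[0,0.01,0,0,0,0,1],[0,0.01,0,0,0,0,1],[0,0.01,0,0,0,0,1],[0,0,0,0,0,0,1],[0,0,0,0,0,0,1],[0,0,0,0,0,0,1],[0,0,0,0,0,0,1]]'
```

```text
clock: 37.55
eef_pos: [0.5546, -0.1757, 0.0278]
tool_rot: [0.668, 0.744, 0.0, 0.0]
ft_force: [0.6, -0.8, 0.5]
grip_width: 0.0003
```

```bash
python3 -m inch '[[0,0.01,0,0,0,0,1],[0,0.01,0,0,0,0,1],[0,0.01,0,0,0,0,1],[0,0.01,0,0,0,0,1],[0,0,0,0,0,0,1],[0,0,0,0,0,0,1],[0,0,0,0,0,0,1],[0,0,0,0,0,0,1]]'
```

```text
clock: 38.35
eef_pos: [0.5556, -0.1756, 0.0278]
tool_rot: [0.668, 0.744, 0.0, 0.0]
ft_force: [-0.4, -0.5, 0.1]
grip_width: 0.0002
```

```bash
python3 -m inch '[[0,0.01,0,0,0,0,1],[0,0.01,0,0,0,0,1],[0,0.01,0,0,0,0,1],[0,0,0,0,0,0,1],[0,0,0,0,0,0,1],[0,0,0,0,0,0,1],[0,0,0,0,0,0,1],[0,0,0,0,0,0,1]]'
```

```text
clock: 39.15
eef_pos: [0.5558, -0.1756, 0.0277]
tool_rot: [0.668, 0.744, -0.0, -0.0]
ft_force: [-5.2, -1.2, 3.9]
grip_width: -0.0002
```

Resistance starts exactly at the predicted home position (5 N push). I'll back off, rise and look.

```bash
python3 -m inch '[[0,-0.04,0,0,0,0,1],[0,-0.2,0,0,0,0,1],[0,-0.5,0,0,0,0,1],[0,-0.5,-0.2,0,0,0,1],[0,-0.3,-0.6,0,0,0,1],[0,0,-0.8,0,0,0,1],[0,0,-0.9,0,0,0,1],[0,0,-0.9,0,0,0,1]]'
python3 -m inch '[[0.5,0.4,-0.9,0,0,0,1],[0.8,0.6,-0.9,0,0,0,1],[0.8,0.6,-0.7,0,0,0,1],[0.8,0.6,-0.3,0,0,0,1],[0.8,0.6,0,0,0,0,1],[0.8,0.6,0,0,0,0,1],[0.4,0.4,0,0,0,0,1],[0,0,0,0,0,0,1]]'
python3 - <<'E'
from h import *
im,d,c=shot("wrist","w20"); print(bot.get_obs()["eef_pos"])
cv2.imwrite("pics/w20z.png",cv2.resize(im,None,fx=1.56,fy=1.56,interpolation=cv2.INTER_CUBIC))
im,d,c=shot("scene","s20")
cv2.imwrite("pics/s20z.png",cv2.resize(im[140:230,215:320],None,fx=7,fy=6,interpolation=cv2.INTER_CUBIC))
E
```

```text
clock: 39.95
eef_pos: [0.5184, -0.1798, 0.1152]
tool_rot: [0.668, 0.744, 0.001, 0.001]
ft_force: [0.7, -0.1, -0.3]
grip_width: -0.0001
clock: 40.75
eef_pos: [0.6003, -0.0464, 0.1836]
tool_rot: [0.667, 0.745, 0.001, 0.001]
ft_force: [-0.3, -0.1, 0.3]
grip_width: 0.0
[ 0.59951326 -0.04743232  0.18335243]
```

View pics/w20z.png

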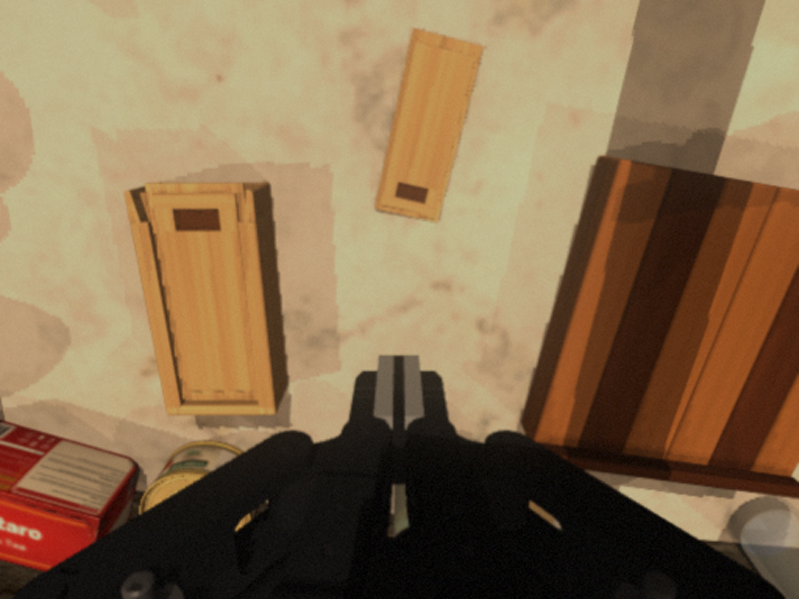

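View pics/s20z.png

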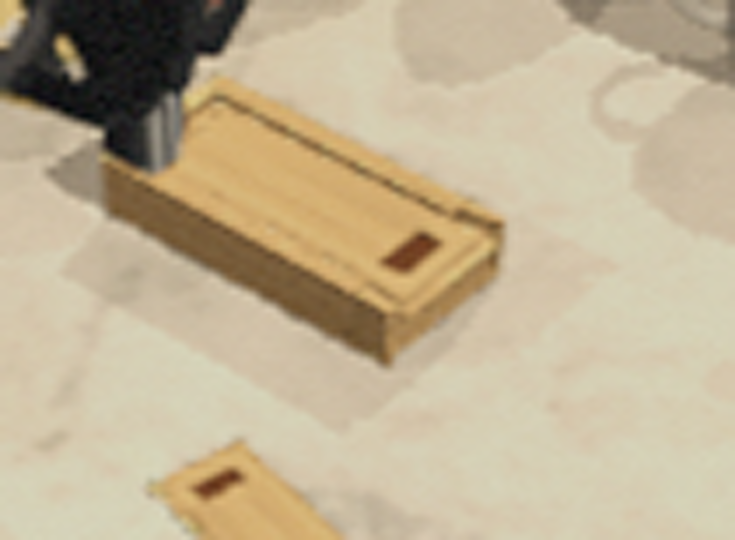

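```bash
python3 - <<'E'
from h import *
c=load("w20")[2]; im=load("w20")[0]
a=im[105:275,75:190]; cv2.imwrite("pics/w20c.png",cv2.resize(a,None,fx=5,fy=3.5,interpolation=cv2.INTER_CUBIC))
s=1.5625
u=np.array([np.cos(.108),np.sin(.108)])
E=onplane(c,[(146/s,185/s),(243/s,184/s)],.037); B=onplane(c,[(167/s,413/s),(276/s,414/s)],.0435)
print(E.round(4),B.round(4),(B.mean(0)-E.mean(0))[:2]@u)
N=onplane(c,[(196/s,220/s)],.037); print("notch",(B.mean(0)-N[0])[:2]@u, "expect 78+60=138 (60=82-22)")
E
```

```text
[[ 0.5713 -0.2033  0.037 ]
 [ 0.5644 -0.1451  0.037 ]] [[ 0.7275 -0.1955  0.0435]
 [ 0.7199 -0.1198  0.0435]] 0.15673010551426
notch 0.13510026654780713 expect 78+60=138 (60=82-22)
```

View pics/w20c.png

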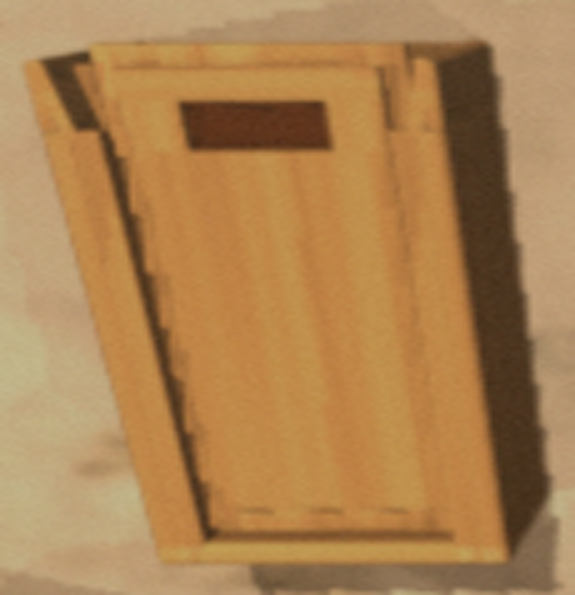

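```bash
python3 -c "
from workcell import bot;print(bot.job_done());o=bot.get_obs();print(o['clock'],o['ft_force'])"
```

```text
the job is handed in; nothing more can be done
None
the job is handed in; nothing more can be done
```

The lid is in the case, fully home over the spoon, and the job is handed in at about 41 s of the 67 s allowed.

- **Sliding on the board:** I pressed with closed fingers at about 5 N and slid the lid until the notched end overhung by a measured 39.5 mm.
- **Picking up:** I gripped the overhanging end across its side edges. It came up level and did not slip.
- **Into the case:** I laid the plain end on the runners and slid it into the grooves, with about 1 N of resistance. I let go while it was held by the lips and pushed the last 4 cm on its end.
- **Stop:** It stopped with about 5 N of push and 4 N upward, exactly where I had predicted the home position. No reading at the end of any move showed more than about 7 N on the lid, but force was only read once per move.

**Last checks:** the final pictures show the lid closed up to the back wall, the gripper clear of everything, and the board, case and nearby loose lid where they were. I did not check the mug and jars separately.

**One disagreement:** the camera put the lid's notched end 157 mm from the back of the case, against 160 mm expected. The same camera also measured the case itself 1 to 2 mm short, so I trusted the felt stop.

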